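Isolate the air manifold and gauge the trapped pressure

TASK

Shut the air off: fold all four red toggles of the manifold over to off (one finger drag along the row does it). Then take the gauge from its cradle, press it squarely onto the leaning test valve until it is fully home on the rubber seal, which sits at a different depth each time, so feel for it and do not force it; hold it home for at least half a second while the trapped pressure pushes the indicator rod out. Lay the gauge back in its cradle with the rod still out to be read, and leave everything else where it stands.

Things in the scene. Friction and masses are not known exactly. Their poses are not given: they have to be found in the camera images.
- manifold_mid (a point): Middle of the row of four toggles on the air manifold, 40 mm above the table, at the height of their pivots. y runs along the row; toggles 0 to 3 pivot at y = +81, +27, -27, -81 mm. The manifold: an aluminium block 34 mm high on a dark foot (76 mm x, 256 mm y), screwed down; brass outlets on its +x side.
- toggle_0 (a joint): Toggle 0, a red-tipped bat lever, 51 mm from pivot to end, 10 mm thick. 0 = on: nearly upright, leaning 0.2 rad to the manifold's +y. It swings over to the manifold's -y up to 1.2 rad = off: folded down, its end about 32 mm above the pivot. It takes 1 to 2 N at the end, stays where it is left, and counts as off beyond 0.75 rad.
- toggle_1 (a joint): Toggle 1, the same as toggle 0: 0 = on, 1.2 = folded over to the manifold's -y, off.
- toggle_2 (a joint): Toggle 2, the same as toggle 0: 0 = on, 1.2 = folded over to the manifold's -y, off.
- toggle_3 (a joint): Toggle 3, the same as toggle 0: 0 = on, 1.2 = folded over to the manifold's -y, off.
- valve_stand: Test valve on a round dark foot, 90 mm across, screwed to the table; 113 mm high over all. Origin: centre of the foot's underside. The blue and brass valve leans 0.40 rad (23 degrees) from upright towards the stand's -x. More than 30 N on it damages it. Its brass stem is pushed out by trapped air with an unknown steady force of 4.5 to 12 N and can be pressed in 27 mm.
- valve_top (a point): Point on the leaning valve's axis, 76 mm above the table; z points out along the stem. The flat black rubber seal (42 mm across) faces up z, centred on the axis; its top lies somewhere from this point to 13 mm below it along z: the depth differs each time, is not reported and must be felt. It does not shift under 30 N.
- valve_seal (a joint): How far the rubber seal is squeezed. 0 = free; it yields 1.5 N/mm up to 0.003, then is solid. The gauge is fully home when its mouth squeezes the seal 0.001 or more. That takes 1.5 to 4.5 N on top of the stem's push (17 N in all always does it). Before that a brass stem, 12 mm thick, standing 28 mm out of the seal's middle, goes into the bell.
- gauge: Hand pressure gauge, about 0.35 kg, 100 mm high. Origin: centre of the mouth underneath; z up through the grip; x along the housing to the end where the rod comes out. Grey housing 22 x 22 mm in section, x = -42 to +72 mm, z = 36 to 58 mm, over a round aluminium bell 36 mm across and 36 mm high, open below, bore 25 mm.
- gauge_grip (a point): Centre of the gauge's black grip, 82 mm above the mouth. The grip stands on the housing: 40 mm along x, 26 mm thick along y, from 58 to 100 mm above the mouth. Axes as the gauge's.
- gauge_mouth (a point): Centre of the gauge's open mouth, at its very bottom; axes as the gauge's. In the bell, 2 mm up from the mouth, sits a sprung plunger (0.45 N/mm, 28 mm travel). As far as the valve stem pushes it in, the indicator rod is pushed out; the rod stays out when the gauge is lifted off.
- gauge_rod (a joint): How far the white indicator rod with the orange end (13 mm thick) stands out of the housing's +x end. 0 = all in, as at the start; full scale 0.028. With the gauge fully home it settles between 0.008 and 0.026, by the trapped pressure. It needs 0.8 N to move; the orange end adds 14 mm.
- cradle_rest (a point): Where the gauge's mouth is when it rests in its yellow cradle (screwed down, foot 120 x 50 mm): 14 mm above the table; x and z as the resting gauge's. The housing lies in two notched uprights, 10 mm thick, at x = -33 and +45 mm; notches 26 mm wide, flared to 34 mm at the top, floor 50 mm and top 71 mm above the table.
- paste_jar: Bystander: white jar with blue lid, 60 mm wide, 68 mm high, standing loose. Origin: centre of its underside.
- mandrel: Bystander: turned steel plug with a T pin, 38 mm wide, 70 mm high, standing loose. Origin: centre of its underside.

How it is judged:
On the way, in this order (a step that is already met when the one before it is completed fails the run):
1. all four toggles are off (value of joint each of toggle_0, toggle_1, toggle_2, toggle_3 above 0.75 rad), for 0.1 s.
2. the gauge is fully home on the valve: its mouth squeezes the seal at least 1 mm, within 6 mm of the valve's axis and 0.1 rad of square, rod pushed out more than 6 mm, for half a second (value of joint valve_seal above 0.001 m and x of gauge_mouth in the frame of valve_top between -0.006 and 0.006 m and y of gauge_mouth in the frame of valve_top between -0.006 and 0.006 m and angle between the z axis of gauge and the z axis of valve_top, either way round below 0.1 rad and value of joint gauge_rod above 0.006 m), for 0.5 s.
At the end, for the whole second after the job is handed in: All four toggles are off (over 0.75 rad); the gauge rests in its cradle, mouth within 12 mm of its rest point, within 0.08 rad of upright and 0.1 rad of the cradle's direction, at rest; its rod stands out more than 6 mm (all of step 1 and distance between gauge_mouth and cradle_rest below 0.012 m and angle between the z axis of gauge and the z axis of cradle_rest, either way round below 0.08 rad and angle between the x axis of gauge and the x axis of cradle_rest, either way round below 0.1 rad and value of joint gauge_rod above 0.006 m and linear speed of gauge below 0.02 m/s); the robot touches nothing.
It fails at once if the valve is forced (more than 30 N) (contact force between valve_stand and anything else above 30 N).
It fails at once if the jar is pushed more than 30 mm or tipped (distance of paste_jar from where it was at the start of the episode above 0.03 m or angle between paste_jar's own z axis and vertical above 0.5 rad).
It fails at once if the steel plug is pushed more than 30 mm or tipped (distance of mandrel from where it was at the start of the episode above 0.03 m or angle between mandrel's own z axis and vertical above 0.5 rad).
It also fails if it takes over 72 s, if anything falls off the work surface, if the arm or the gripper's body presses on something with over 40 N, if the wrist force passes 120 N, or if a joint passes its speed limit or range.

ROBOT

A 6-joint arm with a two-finger parallel gripper is mounted at the origin on the work surface; the furniture and walls round the work are solid. World frame = base frame: x ahead of the robot, y to its left, z up, the work surface at z = 0. Lengths are in m, angles in rad, forces in N, time in s.
With the tool pointing down it reaches from about 0.4 to 0.825 m from the base axis. Payload 7 kg.
Tool frame: the origin (TCP) lies midway between the tips of the shut fingers; the grasp point (between the pads) lies 19 mm behind it; z points along the fingers, y is the direction in which the jaws open and shut (so a half turn about z gives the same grasp; the last joint's range is limited). The gripper opens to 88 mm and grips with 3 to 60 N. Pads are 19 mm wide; open, the fingers measure 130 mm over their backs; the gripper's body (78 mm by 193 mm) begins 47 mm behind the grasp point.
Start: joints at [-1.041, 0.359, 0.012, 0, -1.224, -0.288], TCP at [0.162, -0.655, 0.227] pointing down, gripper open.
Joint ranges: [-3.07, 3.07], [-1.43, 2.12], [-1.02, 1.25], [-3.03, 1.67], [-3.05, -0], [-3.03, 3.03]. Speed limits (rad/s): [2.39, 2.39, 3.01, 3.14, 3.14, 3.14].

INTERFACE

Orientations are given as a unit quaternion [x, y, z, w].
In Python, from plant import manip gives the robot as it stands.
- The arm moves only by the tool jog_arm, never from a script. Its argument "series" is a list of rows, each an object of numbers: "wx", "wy", "wz": the turn, a rotation vector about the tool's x, y, z in degrees; "x", "y", "z": the shift along the tool's x, y, z in cm; "hand": the opening in per cent of the stroke, from 0 (shut) to 100 (fully open). In form: [{"wx": .., "wy": .., "wz": .., "x": .., "y": .., "z": .., "hand": ..}, ...]. A call has exactly 5 rows; each row is the pose to reach, as a shift and turn from the pose commanded when the call began, along the tool's axes at that moment; what a row does not reach only later rows make up. A row lasts 1/12 s, in which the tool goes at most 41.7 mm and 7.16 degrees, less where a joint would pass 70% of its speed; a pose out of reach is approached as far as the arm can. A call with a gripper value outside its range is refused whole. The fingers move at their own pace and stop on an object; the grip force is fixed at half the most. Time passes only in rows, so rows that repeat a pose let the fingers close, or fill a call up. It gives the time, the measured TCP pose, the force and the opening at its end, in the units of the state.
- manip.get_state(): the state, without advancing time (a new reading comes with each control period).
- manip.grab_frame(name): name is "side" or "top" or "wrist"; returns a dict with "img" (480x640x3 uint8, red, green, blue), "fx", "fy", "cx", "cy" (pixels), "extrinsics" (4x4, takes a point from world to camera coordinates). Camera axes: x right, y down, z forward; pixel columns grow to the right and rows downward; lengths in m; the calibration is good to about 2 mm. A picture is of the moment at which its call begins. There is no depth.
- manip.sign_off(): hands the job in, once; it reports no verdict.
The state is a dict: "t": time; "q": joint angles; "qvel": joint speeds; "tau": joint torques, N m; "eef_pos": TCP position; "tcp_rot": TCP orientation; "force": force on the tool from outside, world axes, zero at the start; "moment": the same for the moment, N m; "finger_gap": finger opening in m.
Only numpy, scipy, OpenCV 4.12 (cv2) and the standard library are available. Lean on these libraries where they do the work, as an engineer would, in place of code of your own. Each camera call takes 0.05 s, during which the arm holds its last target.

## Working session

There is one attempt and no reset: what is moved stays moved. The work goes in short steps, Python scripts to look and compute and a tool call to move; the robot and the scene stay as the last step left them, time stands still between calls to the robot, and variables do not carry over. Pictures are saved under pics/ and viewed, and the job is handed in when it is done.

Besides the shell and the picture viewer there is one more tool, called after "Call:" as a command line: name --argument value ..., lists and objects as JSON in quotes. jog_arm: Moves the arm, as the interface text tells. Its arguments: {"type":"object","properties":{"series":{"type":"array","items":{"type":"object","properties":{"wx":{"type":"number"},"wy":{"type":"number"},"wz":{"type":"number"},"x":{"type":"number"},"y":{"type":"number"},"z":{"type":"number"},"hand":{"type":"number"}}}}},"required":["series"]}

```bash
ls; mkdir -p pics; cat > h.py <<'E'
import numpy as np, cv2
from scipy.spatial.transform import Rotation as R
from plant import manip
def grab(n,f):
    d=manip.grab_frame(n); cv2.imwrite('pics/'+f,d['img'][:,:,::-1]); np.savez('pics/'+f[:-4]+'.npz',**d); return d
def load(f): return dict(np.load('pics/'+f+'.npz'))
def ray(d,u,v):
    E=d['extrinsics'];c=-E[:3,:3].T@E[:3,3]
    r=E[:3,:3].T@np.array([(u-d['cx'])/d['fx'],(v-d['cy'])/d['fy'],1]); return c,r/np.linalg.norm(r)
def onz(d,u,v,z):
    c,r=ray(d,u,v); return c+r*(z-c[2])/r[2]
def proj(d,p):
    E=d['extrinsics'];q=E[:3,:3]@np.array(p)+E[:3,3]; return np.array([d['fx']*q[0]/q[2]+d['cx'],d['fy']*q[1]/q[2]+d['cy']])
def tri(l):
    A=np.zeros((3,3));b=np.zeros(3)
    for d,u,v in l:
        c,r=ray(d,u,v);P=np.eye(3)-np.outer(r,r);A+=P;b+=P@c
    x=np.linalg.solve(A,b); return x,[proj(d,x)-[u,v] for d,u,v in l]
E
python3 - <<'E'
from h import *
for n in ('side','top','wrist'):
    d=grab(n,n+'0.png'); E=d['extrinsics'];print(n,d['fx'],-E[:3,:3].T@E[:3,3],E[2,:3])
s=manip.get_state();print(s)
E
```

```text
pics
side 616.2602101005815 [-0.05237674  1.02796848  0.87363061] [ 0.35279336 -0.77753255 -0.52055738]
top 575.1700663821335 [ 0.31462629 -0.16447728  1.62196408] [ 0.11499602  0.02182823 -0.9931261 ]
wrist 400.05689289840126 [ 0.09292573 -0.67165302  0.38442759] [ 0.25254639  0.06427004 -0.96544792]
{'t': 0.15, 'q': array([-1.04090384e+00,  3.59198114e-01,  1.12699236e-02, -2.66087693e-04,
       -1.22408787e+00, -2.88081864e-01]), 'qvel': array([ 0.00030606, -0.00210692,  0.00279772,  0.00076783, -0.00061275,
        0.00048633]), 'tau': array([-7.63220305e-04, -5.83277357e+01,  2.93293405e+01,  7.00116277e+00,
        8.87054717e-03, -1.14377351e-04]), 'eef_pos': array([ 0.16151375, -0.65501146,  0.22585178]), 'tcp_rot': array([-1.20565980e-01,  9.92705121e-01,  6.09317035e-04, -1.27749995e-04]), 'force': array([-0.21558073,  0.3668915 ,  0.36367941]), 'moment': array([ 0.01609592,  0.03180483, -0.05377188]), 'finger_gap': 0.08777405138422652}
```

View pics/side0.png

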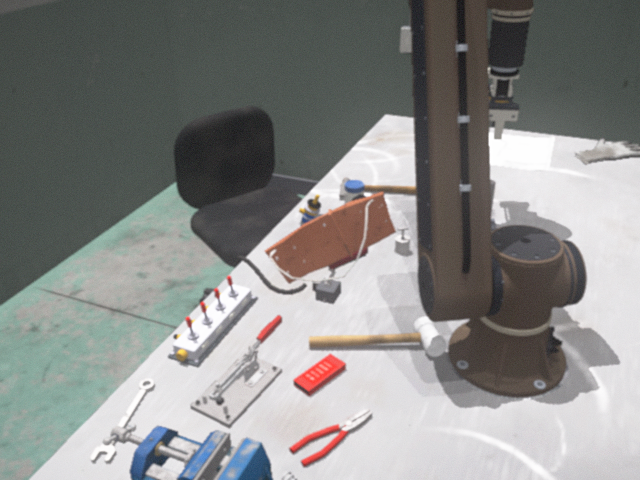

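View pics/top0.png

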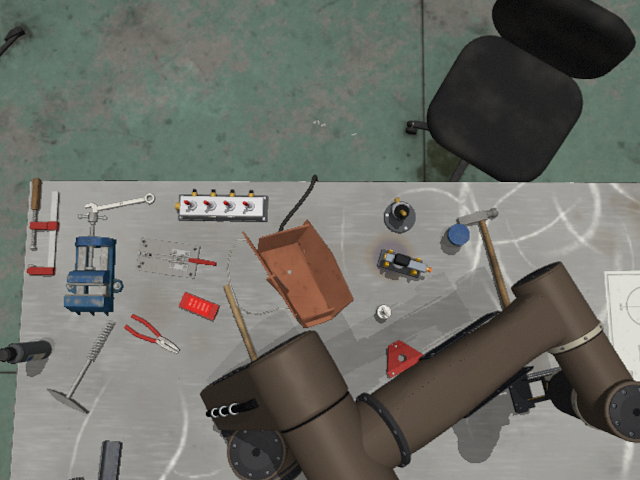

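View pics/wrist0.png

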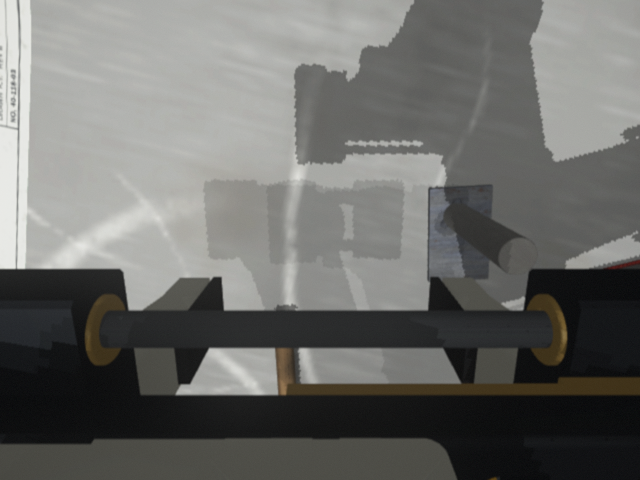

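```bash
python3 - <<'E'
from h import *
t=load('top0')
im=cv2.imread('pics/top0.png')
cv2.imwrite('pics/tcrop1.png',cv2.resize(im[170:340,360:490],None,fx=4.5,fy=3.5*4.5/4.5*1.0,interpolation=cv2.INTER_CUBIC) if 0 else cv2.resize(im[185:285,360:490],None,fx=6,fy=6,interpolation=cv2.INTER_CUBIC))
cv2.imwrite('pics/tcrop2.png',cv2.resize(im[180:230,165:285],None,fx=6,fy=6,interpolation=cv2.INTER_CUBIC))
for n,u,v,z in [('man',223,206,.04),('valve foot',399,216,.0),('valvetop',402,211,.1),('grip',402,260,.09),('jar',458,234,.068),('mandrel',383,312,.07)]: print(n,onz(t,u,v,z))
s=load('side0');im=cv2.imread('pics/side0.png')
cv2.imwrite('pics/scrop1.png',cv2.resize(im[170:300,260:420],None,fx=5,fy=4.6 if 0 else 4.6,interpolation=cv2.INTER_CUBIC))
E
```

```text
man [0.60813945 0.13524834 0.04      ]
valve foot [ 0.58930907 -0.36109656  0.        ]
valvetop [ 0.58596484 -0.35707362  0.1       ]
grip [ 0.45530378 -0.35730959  0.09      ]
jar [ 0.52923416 -0.51211151  0.068     ]
mandrel [ 0.31714171 -0.30806799  0.07      ]
```

View pics/tcrop1.png

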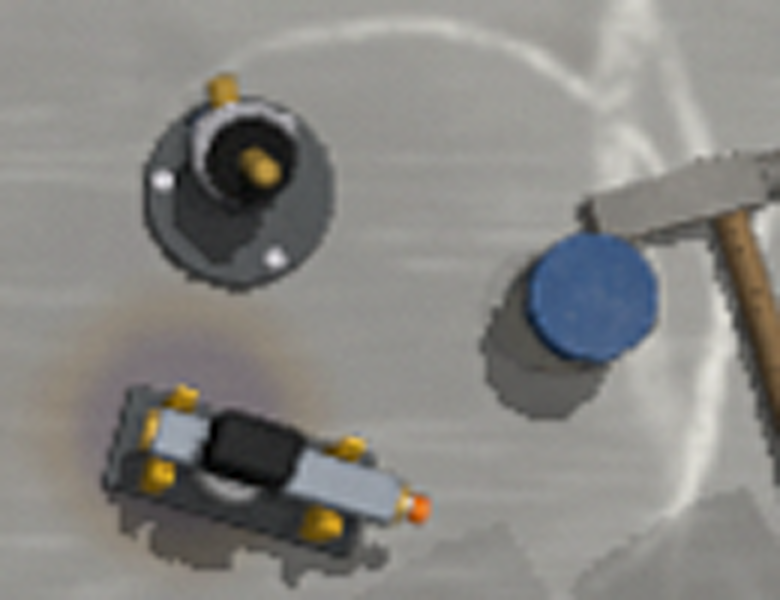

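View pics/tcrop2.png

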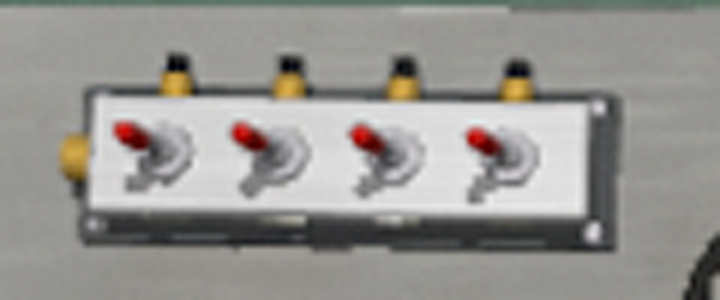

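View pics/scrop1.png

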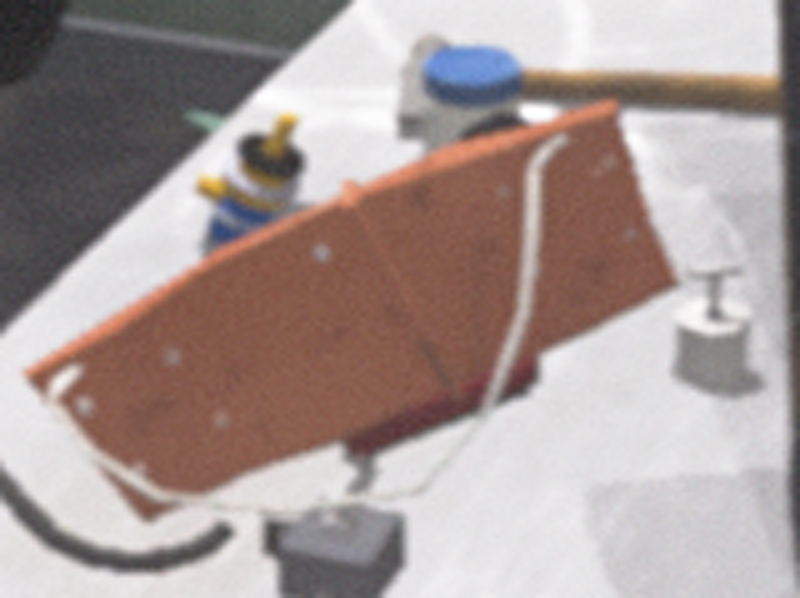

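```bash
cat >> h.py <<'E'
def rel(p,Rt=None,s=None,base=None):
    """tool-frame shift cm + rotvec deg from current (or base (p,quat)) pose to world p,R"""
    if base is None:
        s=s or manip.get_state(); base=(s['eef_pos'],s['tcp_rot'])
    R0=R.from_quat(base[1]); d=R0.inv().apply(np.array(p)-base[0])*100
    w=np.zeros(3) if Rt is None else (R0.inv()*Rt).as_rotvec(degrees=True)
    print('rel cm',d.round(2),'deg',w.round(2)); return d,w
E
python3 - <<'E'
from h import *
s=manip.get_state()
print(R.from_quat(s['tcp_rot']).as_matrix().round(3))
rel([.40,-.38,.30])
E
```

```text
[[-0.971 -0.239 -0.   ]
 [-0.239  0.971  0.001]
 [ 0.     0.001 -1.   ]]
rel cm [-29.74  21.    -7.39] deg [0. 0. 0.]
```

Call:
jog_arm --series '[{"x": -2.97,"y": 2.1,"z": -0.74,"hand": 100},{"x": -5.95,"y": 4.2,"z": -1.48,"hand": 100},{"x": -8.9,"y": 6.3,"z": -2.2,"hand": 100},{"x": -11.9,"y": 8.4,"z": -2.96,"hand": 100},{"x": -14.9,"y": 10.5,"z": -3.7,"hand": 100}]'

```text
validation failed for argument at $.se...
```

Call:
jog_arm --series '[{"x": -2.97,"y": 2.1,"z": -0.74,"hand": 100},{"x": -5.95,"y": 4.2,"z": -1.48,"hand": 100},{"x": -8.9,"y": 6.3,"z": -2.2,"hand": 100},{"x": -11.9,"y": 8.4,"z": -2.96,"hand": 100},{"x": -14.9,"y": 10.5,"z": -3.7,"hand": 100}]'

```text
validation failed for argument at $.se...
```

```bash
python3 - <<'E'
from h import *
d=grab('wrist','w1.png');t=grab('top','t1.png')
s=manip.get_state();print(s['t'],s['eef_pos'],s['tcp_rot'],s['force'])
E
```

```text
0.25 [ 0.16153983 -0.65518443  0.22615686] [-1.20567160e-01  9.92705115e-01  3.31716864e-04 -7.32781036e-05] [0.07502768 0.3429848  0.22459708]
```

View pics/w1.png

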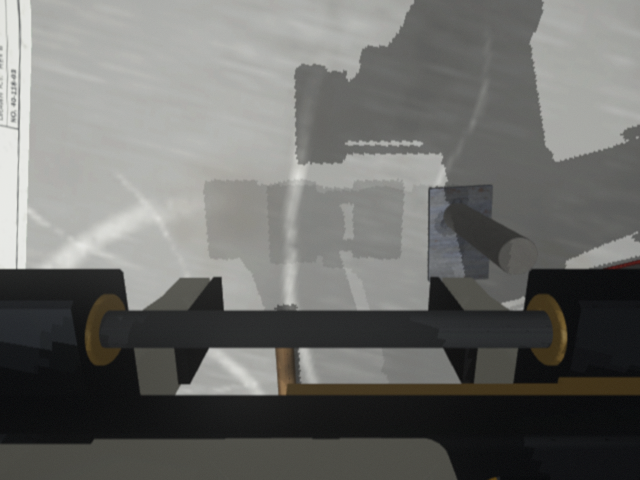

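Call:
jog_arm --series '[{"wx": 0,"wy": 0,"wz": 0,"x": -2.97,"y": 2.1,"z": -0.74,"hand": 100},{"wx": 0,"wy": 0,"wz": 0,"x": -5.95,"y": 4.2,"z": -1.48,"hand": 100},{"wx": 0,"wy": 0,"wz": 0,"x": -8.9,"y": 6.3,"z": -2.2,"hand": 100},{"wx": 0,"wy": 0,"wz": 0,"x": -11.9,"y": 8.4,"z": -2.96,"hand": 100},{"wx": 0,"wy": 0,"wz": 0,"x": -14.9,"y": 10.5,"z": -3.7,"hand": 100}]'

```text
t: 0.67
eef_pos: [0.2818, -0.5164, 0.2638]
tcp_rot: [-0.12, 0.993, 0.0, -0.0]
force: [0.2, -0.6, -0.5]
finger_gap: 0.0882
```

Call:
jog_arm --series '[{"wx": 0,"wy": 0,"wz": 0,"x": -2.97,"y": 2.1,"z": -0.74,"hand": 100},{"wx": 0,"wy": 0,"wz": 0,"x": -5.95,"y": 4.2,"z": -1.48,"hand": 100},{"wx": 0,"wy": 0,"wz": 0,"x": -8.9,"y": 6.3,"z": -2.2,"hand": 100},{"wx": 0,"wy": 0,"wz": 0,"x": -11.9,"y": 8.4,"z": -2.96,"hand": 100},{"wx": 0,"wy": 0,"wz": 0,"x": -14.9,"y": 10.5,"z": -3.7,"hand": 100}]'

```text
t: 1.08
eef_pos: [0.4014, -0.3785, 0.3012]
tcp_rot: [-0.121, 0.993, -0.0, 0.0]
force: [0.7, 0.1, -0.4]
finger_gap: 0.0877
```

```bash
python3 - <<'E'
from h import *
d=grab('wrist','w2.png')
s=manip.get_state();print(s['t'],s['eef_pos'],s['tcp_rot'],s['force'])
E
```

```text
1.1333 [ 0.40532345 -0.3756802   0.30267177] [-1.21719489e-01  9.92562909e-01 -5.77085294e-04  1.70420465e-03] [2.29021446 1.83451094 2.33372667]
```

View pics/w2.png

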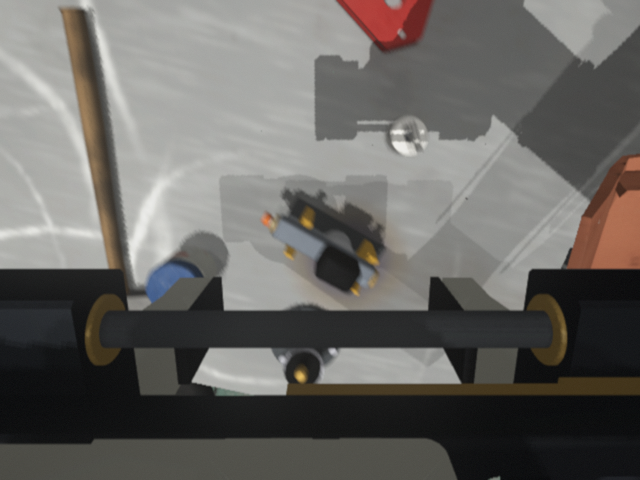

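```bash
python3 - <<'E'
from h import *
rel([.54,-.38,.26])
E
```

```text
rel cm [-12.95  -3.67   4.31] deg [0. 0. 0.]
```

Call:
jog_arm --series '[{"wx": 0,"wy": 0,"wz": 0,"x": -3.3,"y": -0.9,"z": 1.1,"hand": 100},{"wx": 0,"wy": 0,"wz": 0,"x": -6.5,"y": -1.8,"z": 2.1,"hand": 100},{"wx": 0,"wy": 0,"wz": 0,"x": -9.8,"y": -2.7,"z": 3.2,"hand": 100},{"wx": 0,"wy": 0,"wz": 0,"x": -13,"y": -3.7,"z": 4.3,"hand": 100},{"wx": 0,"wy": 0,"wz": 0,"x": -13,"y": -3.7,"z": 4.3,"hand": 100}]'

```text
t: 1.55
eef_pos: [0.5394, -0.384, 0.2526]
tcp_rot: [-0.122, 0.993, 0.001, -0.002]
force: [0.0, -0.4, -0.3]
finger_gap: 0.0873
```

```bash
python3 - <<'E'
from h import *
d=grab('wrist','w3.png')
s=manip.get_state();print(s['t'],s['eef_pos'],s['tcp_rot'],s['force'])
E
```

```text
1.6 [ 0.53737827 -0.38412266  0.25392589] [-0.12132915  0.9926093   0.00129747 -0.00208321] [-1.56030151  0.49720069 -0.33087876]
```

View pics/w3.png

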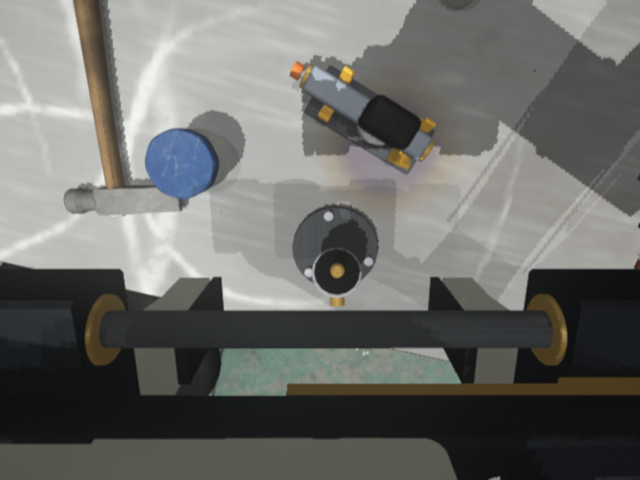

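```bash
python3 - <<'E'
from h import *
im=cv2.imread('pics/w3.png')
cv2.imwrite('pics/c1.png',cv2.resize(im[195:315,270:400],None,fx=5,fy=5,interpolation=cv2.INTER_CUBIC))
cv2.imwrite('pics/c2.png',cv2.resize(im[50:180,280:445],None,fx=4.5,fy=4.5,interpolation=cv2.INTER_CUBIC))
im=cv2.imread('pics/side0.png')
cv2.imwrite('pics/c3.png',cv2.resize(im[185:235,290:370],None,fx=10,fy=10,interpolation=cv2.INTER_CUBIC))
E
```

```text
(no output)
```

View pics/c1.png

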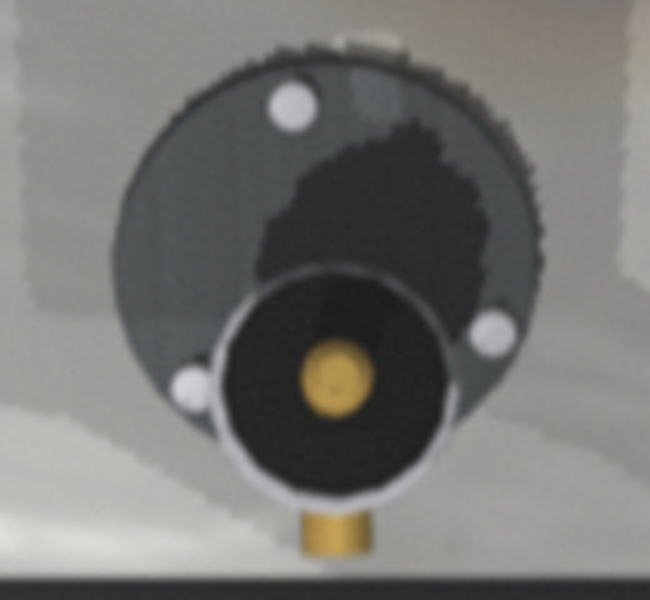

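View pics/c2.png

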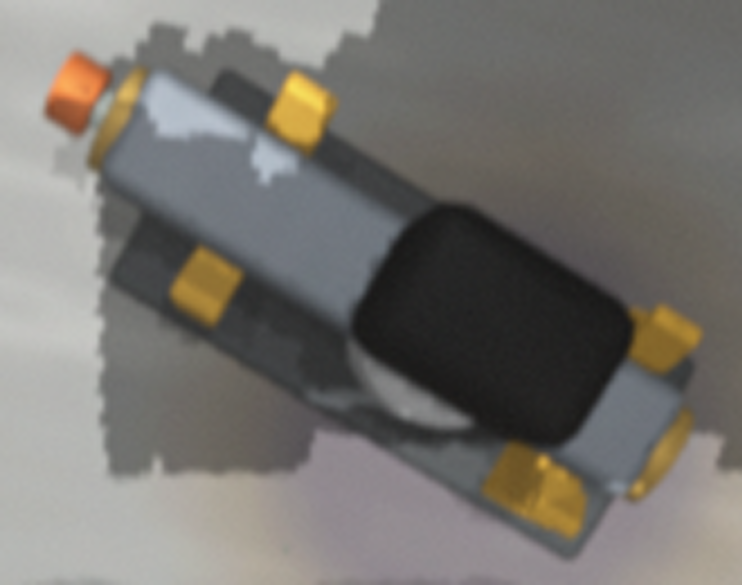

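View pics/c3.png

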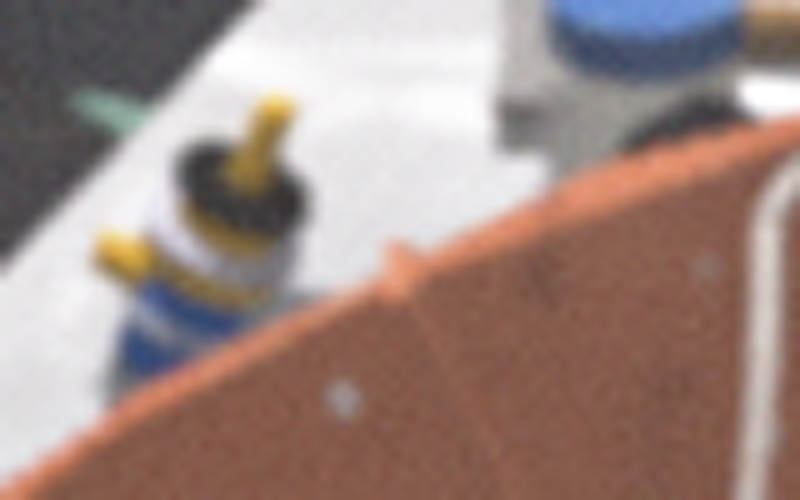

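```bash
python3 - <<'E'
from h import *
w=load('w3');t=load('top0');s=load('side0');w2=load('w2')
for l in ([(w,337.4,271),(s,317.7,195.7)],[(w,337.4,271),(t,404.7,213.7)],[(w,337.4,271),(s,317.7,195.7),(t,404.7,213.7)]):
    x,e=tri(l);print('tip',x,[q.round(1) for q in e])
c,r=ray(w,337.4,271.2);print('axis ray dir up',-r, 'lean',np.arccos(-r[2]))
for z in (.076,.07,0.01,0): print(z,onz(w,337.4,271.2,z))
# foot ellipse
g=cv2.imread('pics/w3.png');
print('foot', [onz(w,335.3,247.4,z) for z in (0.008,.012)])
# grip: mask black
hsv=cv2.cvtColor(g,cv2.COLOR_BGR2HSV)
roi=np.zeros(hsv.shape[:2],np.uint8);roi[80:165,345:435]=255
m=((g.max(2)<48)&(roi>0)).astype(np.uint8)
m=cv2.morphologyEx(m,cv2.MORPH_OPEN,np.ones((7,7)))
n,l,st,ce=cv2.connectedComponentsWithStats(m);i=1+np.argmax(st[1:,4]);
cs=max(cv2.findContours((l==i).astype(np.uint8),0,1)[0],key=cv2.contourArea)
print('grip',st[i],ce[i],cv2.minAreaRect(cs))
E
```

```text
tip [ 0.58111751 -0.36205415  0.09105088] [array([-0. , -0.2]), array([-0.1, -0. ])]
tip [ 0.57786441 -0.36362518  0.10240108] [array([-0.4,  0.4]), array([-0.1,  0.1])]
tip [ 0.58097652 -0.36349612  0.09084484] [array([-1.6, -0.9]), array([ 0.2, -0.2]), array([-0.7, -0.3])]
axis ray dir up [-0.32244428 -0.11426664  0.93966633] lean 0.34914269948032334
0.076 [ 0.58666924 -0.36012423  0.076     ]
0.07 [ 0.58872813 -0.35939461  0.07      ]
0.01 [ 0.60931698 -0.3520984   0.01      ]
0 [ 6.12748460e-01 -3.50882369e-01 -5.55111512e-17]
foot [array([ 0.58483717, -0.36059789,  0.008     ]), array([ 0.58371398, -0.36099766,  0.012     ])]
grip [ 359   96   61   53 2102] [389.09467174 122.18078021] ((388.51177978515625, 123.05294036865234), (56.14183807373047, 41.416107177734375), 32.47119140625)
```

```bash
python3 - <<'E'
from h import *
w=load('w3');t=load('top0');s=load('side0')
E=w['extrinsics'];print('cam',-E[:3,:3].T@E[:3,3], 'imgup world',-E[1,:3])
x,e=tri([(w,337.2,305.5),(s,302,210.5),(t,397.2,200)]);print('fit end',x,e)
z2=lambda u,v:(280+u/4.5,50+v/4.5)
P=[onz(w,*z2(*p),.072)[:2] for p in [(165,72),(415,215),(108,182),(355,325)]]
print(np.round(P,4))
for a,b in ((0,1),(2,3)):
    d=P[a]-P[b];print('dir',np.degrees(np.arctan2(d[1],d[0])))
print('width',np.cross((P[0]-P[1])/np.linalg.norm(P[0]-P[1]),P[2]-P[0]))
# grip top-corners rectangle estimate & end caps
for n,p,z in [('rod tip',(75,92),.061),('endcap L',(118,118),.061),('endcap R',(662,455),.061),('gripblob',(495,325),.110),('grip top?',(490,320),.114)]: print(n,onz(w,*z2(*p),z))
for p in [(300,110),(207,287),(668,340),(530,480)]: print('post',onz(w,*z2(*p),.071))
E
```

```text
cam [ 0.47150366 -0.40093619  0.41161524] imgup world [-0.93805445 -0.23223919 -0.25713576]
fit end [ 0.6281058  -0.34948206  0.0438519 ] [array([-0.84618116, -4.74367272]), array([-0.91736136, -0.73653279]), array([-0.59134194, -0.42661274])]
[[ 0.4258 -0.4182]
 [ 0.4381 -0.3692]
 [ 0.4459 -0.4237]
 [ 0.4589 -0.3747]]
dir -104.08847667187901
dir -104.85255968741593
width 0.02088125338738587
rod tip [ 0.431532   -0.43380356  0.061     ]
endcap L [ 0.43394223 -0.42522034  0.061     ]
endcap R [ 0.46742408 -0.3106518   0.061     ]
gripblob [ 0.45489109 -0.35568663  0.11      ]
grip top? [ 0.45456887 -0.35727404  0.114     ]
post [ 0.42594774 -0.39361022  0.071     ]
post [ 0.45897946 -0.40233253  0.071     ]
post [ 0.447646   -0.31842834  0.071     ]
post [ 0.47781868 -0.33570001  0.071     ]<stdin>:10: DeprecationWarning: Arrays of 2-dimensional vectors are deprecated. Use arrays of 3-dimensional vectors instead. (deprecated in NumPy 2.0)
```

```bash
python3 - <<'E'
from h import *
t=load('top0');s=load('side0')
for a in [(267,251),(382,195),(290,281),(394,236)]:
    for b in [(243,232),(258,235),(312,220),(353,272),(347,310),(305,327),(295,322)]:
        x,e=tri([(s,*a),(t,*b)]); 
        if max(np.abs(e).max(),0)<8: print(a,b,x.round(3),[q.round(1) for q in e])
im=cv2.imread('pics/top0.png')
cv2.imwrite('pics/c4.png',cv2.resize(im[170:340,220:370],None,fx=4,fy=3.5,interpolation=cv2.INTER_CUBIC))
print(manip.get_state()['q'].round(3))
E
```

```text
(267, 251) (243, 232) [0.515 0.057 0.171] [array([-0.7, -0.1]), array([0.2, 0.6])]
(267, 251) (258, 235) [0.521 0.025 0.15 ] [array([4.3, 0.5]), array([-1.5, -3.4])]
(382, 195) (347, 310) [ 0.332 -0.204  0.214] [array([4.9, 0.1]), array([-1.4, -4.5])]
(382, 195) (305, 327) [ 0.295 -0.103  0.269] [array([7.2, 0.1]), array([-2. , -6.3])]
(382, 195) (295, 322) [ 0.298 -0.083  0.278] [array([3.1, 0.1]), array([-0.8, -2.7])]
(290, 281) (312, 220) [ 0.569 -0.117 -0.033] [array([-5.2, -0.7]), array([1.6, 4.3])]
(394, 236) (347, 310) [ 0.317 -0.212  0.101] [array([-1.8, -0.1]), array([0.5, 1.6])]
(394, 236) (305, 327) [ 0.279 -0.104  0.17 ] [array([0.6, 0. ]), array([-0.1, -0.5])]
(394, 236) (295, 322) [ 0.283 -0.082  0.182] [array([-3.7, -0.2]), array([0.9, 3.1])]
[-3.260e-01  3.230e-01  2.300e-02 -1.000e-03 -1.275e+00 -1.001e+00]
```

View pics/c4.png

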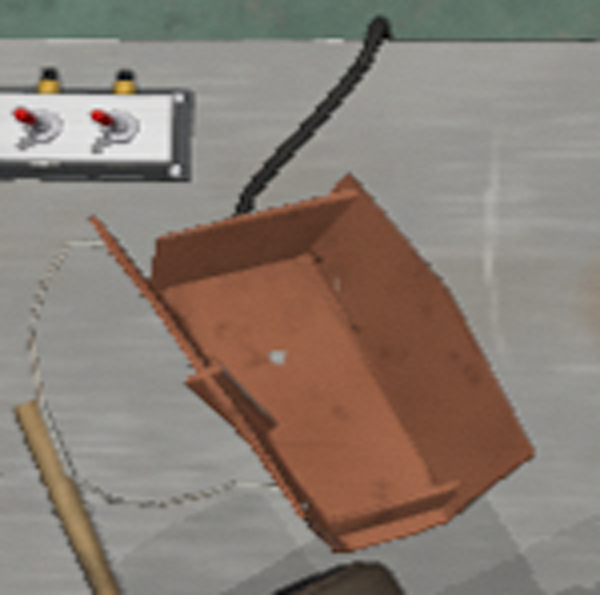

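```bash
python3 - <<'E'
from h import *
rel([.575,-.26,.33])
E
```

```text
rel cm [-6.61 11.16 -7.6 ] deg [0. 0. 0.]
```

Call:
jog_arm --series '[{"wx": 0,"wy": 0,"wz": 0,"x": -1.6,"y": 2.8,"z": -1.9,"hand": 100},{"wx": 0,"wy": 0,"wz": 0,"x": -3.3,"y": 5.6,"z": -3.8,"hand": 100},{"wx": 0,"wy": 0,"wz": 0,"x": -5,"y": 8.4,"z": -5.7,"hand": 60},{"wx": 0,"wy": 0,"wz": 0,"x": -6.6,"y": 11.2,"z": -7.6,"hand": 30},{"wx": 0,"wy": 0,"wz": 0,"x": -6.6,"y": 11.2,"z": -7.6,"hand": 0}]'

```text
t: 2.02
eef_pos: [0.5749, -0.2572, 0.3389]
tcp_rot: [-0.122, 0.993, -0.001, 0.003]
force: [-0.1, -1.1, 0.7]
finger_gap: 0.0729
```

```bash
python3 - <<'E'
from h import *
d=grab('wrist','w4.png')
s=manip.get_state();print(s['t'],s['eef_pos'],s['tcp_rot'],s['force'])
yaw=R.from_matrix(np.array([[-1,0,0],[0,1,0],[0,0,-1.]]))
rel([.67,.12,.33],yaw)
E
```

```text
2.0667 [ 0.57401019 -0.25852648  0.33689727] [-1.22145308e-01  9.92508720e-01 -8.13263947e-04  2.51051008e-03] [ 0.19888584 -0.47734995 -0.59884318]
rel cm [-18.49  34.4    0.7 ] deg [-0.09  0.29 14.03]
```

View pics/w4.png

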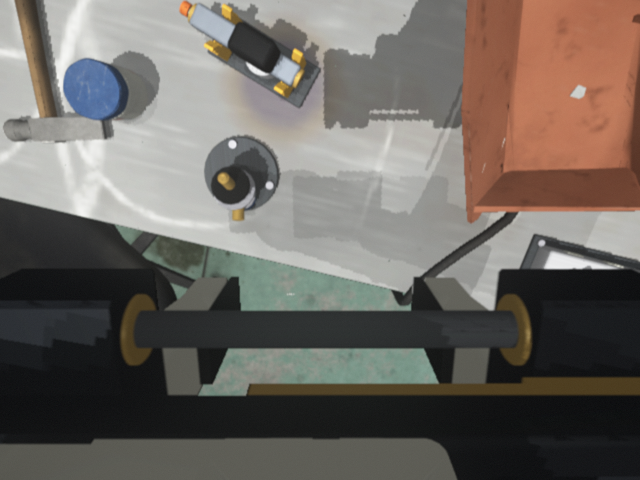

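Call:
jog_arm --series '[{"wx": 0,"wy": 0,"wz": 3,"x": -2,"y": 3.7,"z": 0,"hand": 0},{"wx": 0,"wy": 0,"wz": 6,"x": -4,"y": 7.4,"z": 0,"hand": 0},{"wx": 0,"wy": 0,"wz": 9,"x": -6,"y": 11.1,"z": 0,"hand": 0},{"wx": 0,"wy": 0,"wz": 12,"x": -8,"y": 14.8,"z": 0,"hand": 0},{"wx": 0,"wy": 0,"wz": 14,"x": -10,"y": 18.5,"z": 0,"hand": 0}]'

```text
t: 2.48
eef_pos: [0.6247, -0.0581, 0.3334]
tcp_rot: [0.003, 1.0, 0.0, -0.0]
force: [1.5, -0.0, 0.3]
finger_gap: 0.0358
```

```bash
python3 - <<'E'
from h import *
s=manip.get_state();print(s['t'],s['eef_pos'],s['tcp_rot'])
yaw=R.from_matrix(np.array([[-1,0,0],[0,1,0],[0,0,-1.]]))
rel([.67,.12,.29],yaw)
im=cv2.imread('pics/w4.png')
cv2.imwrite('pics/c5.png',cv2.resize(im[125:230,195:290],None,fx=6,fy=5.7 if 0 else 5.7,interpolation=cv2.INTER_CUBIC) if 0 else cv2.resize(im[130:225,195:290],None,fx=6,fy=6,interpolation=cv2.INTER_CUBIC))
E
```

```text
2.4833 [ 0.62465064 -0.05810515  0.33342642] [ 3.37482392e-03  9.99994293e-01  8.36448724e-06 -1.58104837e-04]
rel cm [-4.42 17.84  4.34] deg [ 0.   -0.02 -0.39]
```

View pics/c5.png

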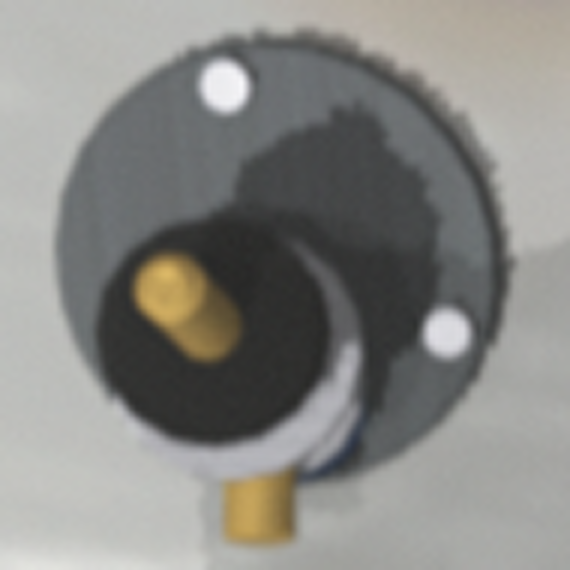

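```bash
python3 - <<'E'
from h import *
w=load('w3');v=load('w4');s=load('side0');t=load('top0')
x,e=tri([(w,337.4,271),(v,222.5,177.5)]);print('tip',x,e)
x2,e=tri([(w,337.4,271.5),(v,230.6,184.8)]);print('seal',x2,e)
d=x-x2;print('len',np.linalg.norm(d),'lean',np.arccos(d[2]/np.linalg.norm(d)),'az',np.degrees(np.arctan2(d[1],d[0])))
x,e=tri([(w,337.4,271),(v,222.5,177.5),(s,317.7,195.7),(t,404.7,213.7)]);print('tip4',x,e)
x,e=tri([(w,337.2,305.5),(v,195+260/6,130+540/6)]);print('fit',x,e)
# screws on foot
S=[]
for a,b in [((293,107),(225,85)),((492,333),(447,332))]:
    x,e=tri([(w,270+a[0]/5,195+a[1]/5),(v,195+b[0]/6,130+b[1]/6)]);print('screw',x,e)
# foot ellipse from edges: w4
print('foot w4',[onz(v,195+278/6,130+258/6,z) for z in(.008,.012)])
E
```

```text
tip [ 0.57951837 -0.36256113  0.09602272] [array([ 0.08094271, -0.10765386]), array([-0.06923044,  0.08862012])]
seal [ 0.59024996 -0.35901585  0.06691104] [array([-0.12242655,  0.1641026 ]), array([ 0.10612378, -0.13707169])]
len 0.031228605992275085 lean 0.3703191587854842 az -161.7185169616985
tip4 [ 0.58080918 -0.36352512  0.09089094] [array([-1.59452656, -1.03414404]), array([0.0406281 , 0.45662734]), array([ 0.24631137, -0.18371291]), array([-0.70420488, -0.20280507])]
fit [ 0.63310819 -0.34744754  0.04371643] [array([-0.11861439,  0.15297788]), array([ 0.10652859, -0.12704596])]
screw [ 0.5529375  -0.37597705  0.0145686 ] [array([-0.03638996,  0.05312984]), array([ 0.03070223, -0.04622689])]
screw [ 0.59000909 -0.32373595  0.01383099] [array([-0.06529359,  0.09181654]), array([ 0.05626871, -0.07952282])]
foot w4 [array([ 0.58474592, -0.36073185,  0.008     ]), array([ 0.58409545, -0.36001979,  0.012     ])]
```

Call:
jog_arm --series '[{"wx": 0,"wy": 0,"wz": 0,"x": -0.9,"y": 3.6,"z": 0.8,"hand": 0},{"wx": 0,"wy": 0,"wz": 0,"x": -1.8,"y": 7.2,"z": 1.7,"hand": 0},{"wx": 0,"wy": 0,"wz": 0,"x": -2.7,"y": 10.8,"z": 2.6,"hand": 0},{"wx": 0,"wy": 0,"wz": 0,"x": -3.6,"y": 14.4,"z": 3.4,"hand": 0},{"wx": 0,"wy": 0,"wz": 0,"x": -4.4,"y": 17.8,"z": 4.3,"hand": 0}]'

```text
t: 2.9
eef_pos: [0.6696, 0.1198, 0.29]
tcp_rot: [0.002, 1.0, -0.0, -0.0]
force: [1.6, -0.3, -1.3]
finger_gap: 0.0031
```

```bash
python3 - <<'E'
from h import *
d=grab('wrist','w5.png')
s=manip.get_state();print(s['t'],s['eef_pos'],s['tcp_rot'],s['force'],s['finger_gap'])
E
```

```text
2.95 [0.67006088 0.12495775 0.28657465] [ 3.81672048e-04  9.99998672e-01  1.01636577e-04 -1.58129730e-03] [ 1.17955494  2.28023367 -2.1759164 ] 0.0016587573766178247
```

View pics/w5.png

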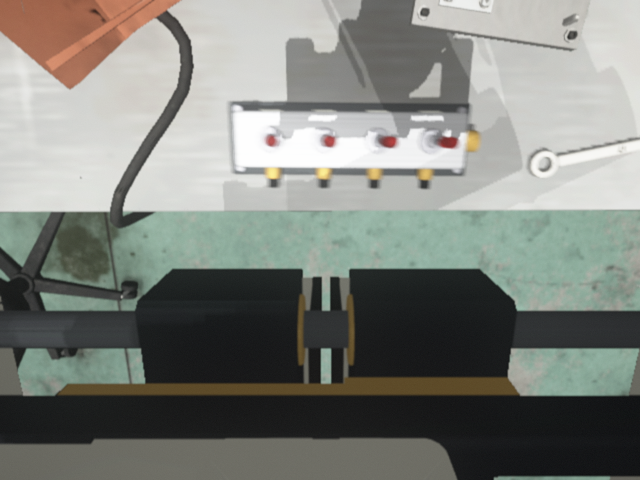

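```bash
python3 - <<'E'
from h import *
w=load('w5');g=cv2.imread('pics/w5.png');hsv=cv2.cvtColor(g,cv2.COLOR_BGR2HSV)
m=((hsv[:,:,1]>140)&((hsv[:,:,0]<6)|(hsv[:,:,0]>174))).astype(np.uint8);m[:120]=0;m[165:]=0;m[:,:240]=0;m[:,480:]=0
n,l,st,ce=cv2.connectedComponentsWithStats(m)
P=[]
for i in range(1,n):
    if st[i,4]>20: p=onz(w,*ce[i],.083);P.append(p);print(st[i],ce[i].round(1),p.round(4))
P=np.array(P);
print('mid',P.mean(0)); 
# brass outlets
b=((hsv[:,:,1]>110)&(hsv[:,:,0]>14)&(hsv[:,:,0]<32)).astype(np.uint8);b[:160]=0;b[190:]=0;b[:,:250]=0;b[:,440:]=0
n,l,st,ce=cv2.connectedComponentsWithStats(b)
for i in range(1,n):
    if st[i,4]>30: print('outlet',ce[i].round(1),onz(w,*ce[i],.02).round(4))
# block white
for p in [(232,105),(468,107),(466,170),(236,172)]: print('blk',onz(w,*p,.034).round(4))
cv2.imwrite('pics/c6.png',cv2.resize(g[95:195,220:490],None,fx=2.9,fy=2.9,interpolation=cv2.INTER_CUBIC))
E
```

```text
[327 139   6   6  25] [329.8 140.8] [0.6098 0.1243 0.083 ]
[386 138   9   8  64] [389.9 141.3] [0.6104 0.1777 0.083 ]
[442 138  14   9 108] [448.5 142.1] [0.6112 0.23   0.083 ]
mid [0.61049464 0.17732429 0.083     ]
outlet [275.7 173.9] [0.6458 0.0673 0.02  ]
outlet [323.6 174.1] [0.6461 0.1183 0.02  ]
outlet [374.  173.6] [0.6458 0.172  0.02  ]
outlet [424.6 174.1] [0.6465 0.2259 0.02  ]
blk [0.5766 0.0283 0.034 ]
blk [0.5792 0.2613 0.034 ]
blk [0.6409 0.2648 0.034 ]
blk [0.6422 0.0282 0.034 ]
```

View pics/c6.png

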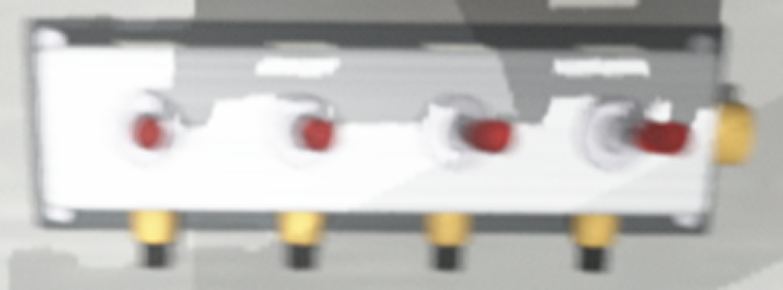

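```bash
python3 - <<'E'
from h import *
yaw=R.from_matrix(np.array([[-1,0,0],[0,1,0],[0,0,-1.]]))
rel([.610,.287,.16],yaw)
w=load('w5');print([onz(w,72,88,z).round(3) for z in(.15,.18,.2)])
E
```

```text
rel cm [ 5.98 16.2  12.68] deg [ 0.01 -0.18 -0.04]
[array([ 0.571, -0.058,  0.15 ]), array([ 0.574, -0.04 ,  0.18 ]), array([ 0.576, -0.028,  0.2  ])]
```

```bash
python3 - <<'E'
from h import *
w=load('w5');t=load('top0');v=load('w4')
for p in [(308,220),(312,222),(306,219)]: print(tri([(w,72,88),(t,*p)]))
print(tri([(w,72,88),(v,470,218)]), tri([(t,308,220),(v,470,218)]))
E
```

```text
(array([ 0.56425594, -0.10450319,  0.07174963]), [array([-0.16003397,  0.52075407]), array([-0.06566471,  0.16288989])])
(array([ 0.56211999, -0.11508664,  0.0536203 ]), [array([ 0.00307874, -0.01006485]), array([ 0.00131242, -0.00326125])])
(array([ 0.56530624, -0.09929849,  0.08066591]), [array([-0.24660391,  0.8006319 ]), array([-0.09922559,  0.24593792])])
(array([ 0.56272352, -0.10097501,  0.07665707]), [array([ 0.14539077, -1.89109854]), array([-0.77654122,  1.30858896])]) (array([ 0.56076185, -0.10542769,  0.08867891]), [array([0.03101344, 0.44465587]), array([-0.23499544,  1.13184128])])
```

Call:
jog_arm --series '[{"wx": 0,"wy": 0,"wz": 0,"x": 1.0,"y": 2.7,"z": 2.1,"hand": 0},{"wx": 0,"wy": 0,"wz": 0,"x": 2.0,"y": 5.4,"z": 4.2,"hand": 0},{"wx": 0,"wy": 0,"wz": 0,"x": 3.2,"y": 8.6,"z": 6.3,"hand": 0},{"wx": 0,"wy": 0,"wz": 0,"x": 4.3,"y": 11.6,"z": 8.5,"hand": 0},{"wx": 0,"wy": 0,"wz": 0,"x": 5.4,"y": 14.6,"z": 10.6,"hand": 0}]'

```text
t: 3.37
eef_pos: [0.6153, 0.265, 0.1833]
tcp_rot: [0.002, 1.0, -0.0, -0.0]
force: [0.3, 0.0, -0.5]
finger_gap: 0.0003
```

```bash
python3 - <<'E'
from h import *
yaw=R.from_matrix(np.array([[-1,0,0],[0,1,0],[0,0,-1.]]))
rel([.611,.285,.078],yaw);s=manip.get_state();print(s['eef_pos'])
E
```

```text
rel cm [ 0.43  2.   10.53] deg [-0.02 -0.03 -0.22]
[0.61527325 0.26498756 0.18326956]
```

Call:
jog_arm --series '[{"wx": 0,"wy": 0,"wz": 0,"x": 0.2,"y": 1.5,"z": 2,"hand": 0},{"wx": 0,"wy": 0,"wz": 0,"x": 0.4,"y": 2,"z": 5,"hand": 0},{"wx": 0,"wy": 0,"wz": 0,"x": 0.4,"y": 2,"z": 8,"hand": 0},{"wx": 0,"wy": 0,"wz": 0,"x": 0.4,"y": 2,"z": 10,"hand": 0},{"wx": 0,"wy": 0,"wz": 0,"x": 0.4,"y": 2,"z": 10.5,"hand": 0}]'

```text
t: 3.78
eef_pos: [0.6098, 0.2827, 0.075]
tcp_rot: [0.002, 1.0, -0.002, -0.003]
force: [-0.5, 0.0, -0.3]
finger_gap: 0.0005
```

Call:
jog_arm --series '[{"wx": 0,"wy": 0,"wz": 0,"x": 0,"y": -2,"z": 0,"hand": 0},{"wx": 0,"wy": 0,"wz": 0,"x": 0,"y": -4,"z": 0,"hand": 0},{"wx": 0,"wy": 0,"wz": 0,"x": 0,"y": -6,"z": 0,"hand": 0},{"wx": 0,"wy": 0,"wz": 0,"x": 0,"y": -8,"z": 0,"hand": 0},{"wx": 0,"wy": 0,"wz": 0,"x": 0,"y": -10,"z": 0,"hand": 0}]'

```text
t: 4.2
eef_pos: [0.6128, 0.1833, 0.0817]
tcp_rot: [0.002, 1.0, 0.001, 0.001]
force: [-1.5, 1.5, 1.4]
finger_gap: 0.0008
```

Call:
jog_arm --series '[{"wx": 0,"wy": 0,"wz": 0,"x": 0,"y": -2,"z": 0.2,"hand": 0},{"wx": 0,"wy": 0,"wz": 0,"x": 0,"y": -4,"z": 0.2,"hand": 0},{"wx": 0,"wy": 0,"wz": 0,"x": 0.1,"y": -6,"z": 0.2,"hand": 0},{"wx": 0,"wy": 0,"wz": 0,"x": 0.1,"y": -8,"z": 0.2,"hand": 0},{"wx": 0,"wy": 0,"wz": 0,"x": 0.1,"y": -10,"z": 0.2,"hand": 0}]'

```text
t: 4.62
eef_pos: [0.6113, 0.083, 0.0797]
tcp_rot: [0.002, 1.0, 0.001, 0.002]
force: [-0.1, 1.6, 2.1]
finger_gap: 0.0005
```

Call:
jog_arm --series '[{"wx": 0,"wy": 0,"wz": 0,"x": 0,"y": -1.5,"z": 0,"hand": 0},{"wx": 0,"wy": 0,"wz": 0,"x": 0,"y": -3,"z": 0,"hand": 0},{"wx": 0,"wy": 0,"wz": 0,"x": 0.1,"y": -4.5,"z": 0,"hand": 0},{"wx": 0,"wy": 0,"wz": 0,"x": 0.1,"y": -6,"z": 0,"hand": 0},{"wx": 0,"wy": 0,"wz": 0,"x": 0.1,"y": -6.5,"z": 0,"hand": 0}]'

```text
t: 5.03
eef_pos: [0.6092, 0.0181, 0.0778]
tcp_rot: [0.002, 1.0, -0.0, -0.0]
force: [-0.1, 0.1, 0.5]
finger_gap: 0.0004
```

```bash
python3 - <<'E'
from h import *
d=grab('side','s2.png');d=grab('wrist','w6.png')
s=manip.get_state();print(s['t'],s['eef_pos'],s['q'].round(3))
im=cv2.imread('pics/s2.png')
cv2.imwrite('pics/c7.png',cv2.resize(im[230:380,140:300],None,fx=4,fy=4,interpolation=cv2.INTER_CUBIC))
E
```

```text
5.1333 [0.60948268 0.01905799 0.07764009] [ 0.351  0.385 -0.321  0.    -0.865 -1.926]
```

View pics/c7.png

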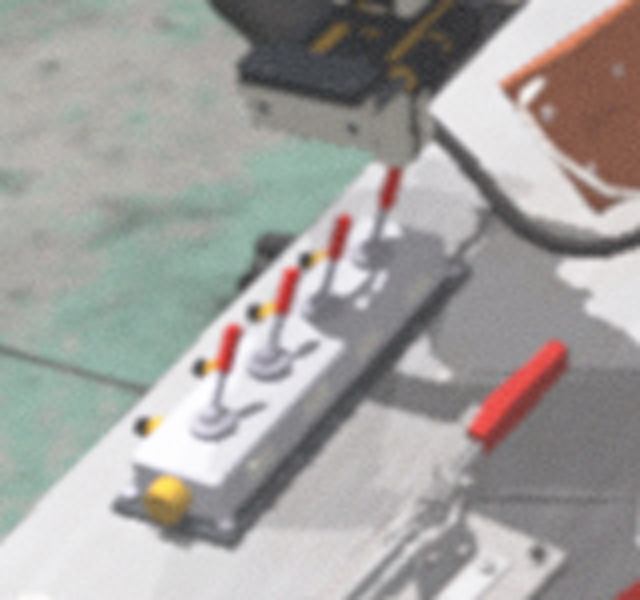

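View pics/w6.png

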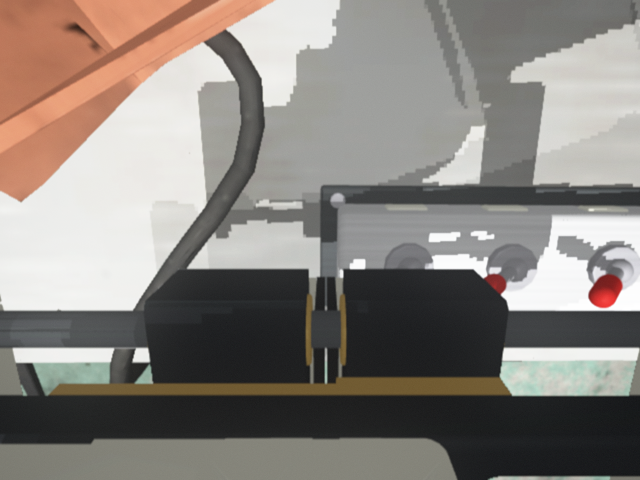

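```bash
python3 - <<'E'
from h import *
s=load('s2');w=load('w6')
px,py=.610,.222
for k in range(3):
  for j in (0,.6,.8,1.0,1.2):
    a=j-.2; tip=[px,py-.054*k-.048*np.sin(a),.04+.048*np.cos(a)]
    print(k,j,'side',((proj(s,tip)-[140,230])*4).round(0),'wrist',proj(w,tip).round(0))
E
```

```text
0 0 side [193. 357.] wrist [850. 308.]
0 0.6 side [224. 329.] wrist [773. 305.]
0 0.8 side [234. 327.] wrist [741. 301.]
0 1.0 side [244. 328.] wrist [710. 295.]
0 1.2 side [251. 333.] wrist [682. 288.]
1 0 side [251. 297.] wrist [717. 308.]
1 0.6 side [280. 272.] wrist [642. 306.]
1 0.8 side [289. 270.] wrist [614. 301.]
1 1.0 side [298. 272.] wrist [587. 295.]
1 1.2 side [305. 277.] wrist [564. 289.]
2 0 side [305. 241.] wrist [584. 309.]
2 0.6 side [332. 218.] wrist [511. 306.]
2 0.8 side [341. 216.] wrist [487. 302.]
2 1.0 side [349. 218.] wrist [465. 296.]
2 1.2 side [356. 223.] wrist [446. 289.]
```

Call:
jog_arm --series '[{"wx": 0,"wy": 0,"wz": 0,"x": 0,"y": 0,"z": -3.5,"hand": 0},{"wx": 0,"wy": 0,"wz": 0,"x": 0,"y": 4,"z": -4,"hand": 0},{"wx": 0,"wy": 0,"wz": 0,"x": 0,"y": 8,"z": -4,"hand": 0},{"wx": 0,"wy": 0,"wz": 0,"x": 0,"y": 12,"z": -4,"hand": 0},{"wx": 0,"wy": 0,"wz": 0,"x": 0,"y": 16,"z": -4,"hand": 0}]'

```text
t: 5.55
eef_pos: [0.6097, 0.1825, 0.1179]
tcp_rot: [0.001, 1.0, 0.0, 0.0]
force: [0.6, -0.5, 0.3]
finger_gap: 0.0003
```

Call:
jog_arm --series '[{"wx": 0,"wy": 0,"wz": 0,"x": 0,"y": 4,"z": 0,"hand": 0},{"wx": 0,"wy": 0,"wz": 0,"x": 0,"y": 7.3,"z": 0,"hand": 0},{"wx": 0,"wy": 0,"wz": 0,"x": 0,"y": 7.3,"z": 3,"hand": 0},{"wx": 0,"wy": 0,"wz": 0,"x": 0,"y": 7.3,"z": 4.3,"hand": 0},{"wx": 0,"wy": 0,"wz": 0,"x": 0,"y": 7.3,"z": 4.4,"hand": 0}]'

```text
t: 5.97
eef_pos: [0.6076, 0.2538, 0.0698]
tcp_rot: [0.0, 1.0, -0.002, -0.003]
force: [-1.3, -0.8, -0.8]
finger_gap: 0.0003
```

```bash
python3 - <<'E'
from h import *
yaw=R.from_matrix(np.array([[-1,0,0],[0,1,0],[0,0,-1.]]))
grab('top','t3.png')
rel([.611,.25,.0735],yaw);s=manip.get_state();print(s['eef_pos'])
E
```

```text
rel cm [-0.23 -0.36 -0.2 ] deg [-0.14 -0.19 -0.07]
[0.60866644 0.25357098 0.07146223]
```

Call:
jog_arm --series '[{"wx": 0,"wy": 0,"wz": 0,"x": -0.1,"y": -1.8,"z": 0,"hand": 0},{"wx": 0,"wy": 0,"wz": 0,"x": -0.1,"y": -3.6,"z": 0,"hand": 0},{"wx": 0,"wy": 0,"wz": 0,"x": -0.1,"y": -5.4,"z": 0,"hand": 0},{"wx": 0,"wy": 0,"wz": 0,"x": -0.1,"y": -7.2,"z": 0,"hand": 0},{"wx": 0,"wy": 0,"wz": 0,"x": -0.1,"y": -9,"z": 0,"hand": 0}]'

```text
t: 6.43
eef_pos: [0.611, 0.1609, 0.0745]
tcp_rot: [0.002, 1.0, 0.0, 0.001]
force: [-0.2, -0.1, 0.7]
finger_gap: 0.0005
```

Call:
jog_arm --series '[{"wx": 0,"wy": 0,"wz": 0,"x": 0,"y": -1.8,"z": 0,"hand": 0},{"wx": 0,"wy": 0,"wz": 0,"x": 0,"y": -3.6,"z": 0,"hand": 0},{"wx": 0,"wy": 0,"wz": 0,"x": 0,"y": -5.4,"z": 0,"hand": 0},{"wx": 0,"wy": 0,"wz": 0,"x": 0,"y": -7.2,"z": 0,"hand": 0},{"wx": 0,"wy": 0,"wz": 0,"x": 0,"y": -9,"z": 0,"hand": 0}]'

```text
t: 6.85
eef_pos: [0.6105, 0.0709, 0.0742]
tcp_rot: [0.002, 1.0, 0.0, 0.0]
force: [-0.3, 0.2, 0.6]
finger_gap: 0.0008
```

Call:
jog_arm --series '[{"wx": 0,"wy": 0,"wz": 0,"x": 0,"y": -1.5,"z": 0,"hand": 0},{"wx": 0,"wy": 0,"wz": 0,"x": 0,"y": -3,"z": 0,"hand": 0},{"wx": 0,"wy": 0,"wz": 0,"x": 0,"y": -4.5,"z": 0,"hand": 0},{"wx": 0,"wy": 0,"wz": 0,"x": 0,"y": -5.2,"z": 0,"hand": 0},{"wx": 0,"wy": 0,"wz": 0,"x": 0,"y": -5.2,"z": -3,"hand": 0}]'

```text
t: 7.27
eef_pos: [0.6067, 0.0187, 0.0984]
tcp_rot: [0.003, 1.0, -0.001, -0.005]
force: [-1.4, -0.4, -1.7]
finger_gap: 0.0005
```

Call:
jog_arm --series '[{"wx": 0,"wy": 0,"wz": 0,"x": 0,"y": 0,"z": -4,"hand": 0},{"wx": 0,"wy": 0,"wz": 0,"x": 0,"y": -1,"z": -8,"hand": 0},{"wx": 0,"wy": 0,"wz": 0,"x": -0.5,"y": -2,"z": -12,"hand": 0},{"wx": 0,"wy": 0,"wz": 0,"x": -0.5,"y": -3,"z": -16,"hand": 0},{"wx": 0,"wy": 0,"wz": 0,"x": -0.5,"y": -4,"z": -20,"hand": 0}]'

```text
t: 7.68
eef_pos: [0.615, -0.0194, 0.3057]
tcp_rot: [0.001, 1.0, 0.0, 0.0]
force: [1.5, 0.3, -0.1]
finger_gap: 0.0006
```

```bash
python3 - <<'E'
from h import *
s=grab('side','s3.png');t=grab('top','t4.png')
st=manip.get_state();print(st['t'],st['eef_pos'],st['tcp_rot'],st['q'].round(3))
im=cv2.imread('pics/s3.png');a=cv2.resize(im[260:370,160:260],None,fx=5,fy=5,interpolation=cv2.INTER_CUBIC)
im=cv2.imread('pics/t4.png');b=cv2.resize(im[180:230,165:285],None,fx=5,fy=5,interpolation=cv2.INTER_CUBIC)
cv2.imwrite('pics/c8.png',a);cv2.imwrite('pics/c9.png',b)
for k in range(4):
  for j in (0.75,.9,1.05,1.2):
    q=j-.2; tip=[.610,.222-.054*k-.048*np.sin(q),.04+.048*np.cos(q)]
    print(k,j,'side',((proj(s,tip)-[160,260])*5).round(0),'top',((proj(t,tip)-[165,180])*5).round(0))
E
```

```text
7.7833 [ 0.61825278 -0.02022913  0.31186564] [1.45885586e-03 9.99980635e-01 3.01359524e-04 6.04236405e-03] [ 0.284  0.218  0.007  0.003 -1.348 -1.859]
0 0.75 side [190. 259.] top [164. 112.]
0 0.9 side [199. 259.] top [176. 114.]
0 1.05 side [207. 262.] top [188. 116.]
0 1.2 side [214. 267.] top [198. 118.]
1 0.75 side [259. 188.] top [262. 113.]
1 0.9 side [267. 188.] top [274. 114.]
1 1.05 side [275. 191.] top [286. 116.]
1 1.2 side [281. 196.] top [295. 118.]
2 0.75 side [324. 120.] top [361. 113.]
2 0.9 side [331. 121.] top [373. 115.]
2 1.05 side [338. 124.] top [383. 117.]
2 1.2 side [345. 129.] top [393. 119.]
3 0.75 side [385.  57.] top [460. 114.]
3 0.9 side [392.  58.] top [471. 115.]
3 1.05 side [398.  61.] top [482. 117.]
3 1.2 side [404.  66.] top [491. 119.]
```

View pics/c8.png

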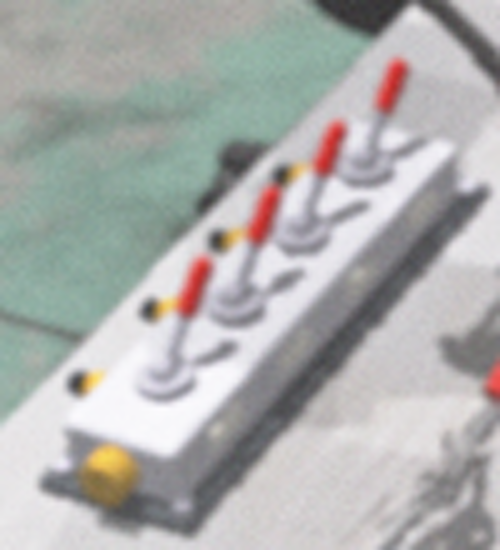

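View pics/c9.png

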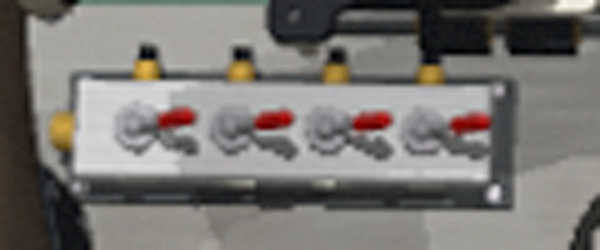

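```bash
python3 - <<'E'
from h import *
im=cv2.imread('pics/w4.png');cv2.imwrite('pics/c10.png',cv2.resize(im[0:115,170:330],None,fx=5,fy=5,interpolation=cv2.INTER_CUBIC))
im=cv2.imread('pics/w3.png');cv2.imwrite('pics/c11.png',cv2.resize(im[50:180,280:445],None,fx=4.5,fy=4.5,interpolation=cv2.INTER_CUBIC))
E
```

```text
(no output)
```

View pics/c10.png

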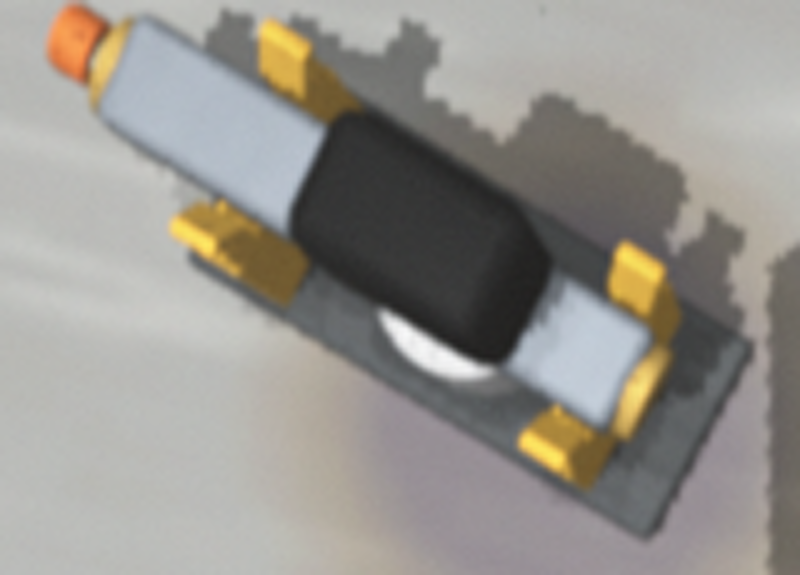

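```bash
python3 - <<'E'
from h import *
w=load('w3');v=load('w4')
A=[(314.4,66),(304,88.2),(433.3,135.5),(416.7,157.8)];B=[(199.6,3.6),(190,21.6),(301,65),(291,85)]
for n,P,d in (('w3',A,w),('w4',B,v)):
    q=[onz(d,*p,.072)[:2] for p in P];f=(q[0]+q[1])/2;b=(q[2]+q[3])/2
    u=(f-b)/np.linalg.norm(f-b);print(n,np.round(q,4).tolist(),'len',np.linalg.norm(f-b),'az',np.degrees(np.arctan2(u[1],u[0])),'origin',f-.072*u,b+.042*u,(f+b)/2-.015*u)
for a,b in zip(A,B): x,e=tri([(w,*a),(v,*b)]);print(x.round(4),np.abs(e).max().round(1))
# grip in w4: top face corners -> z .114; near top face left edge
for p,z in [((330,115),.114),((292,210),.114),((470,345),.114),((520,230),.114)]: print(onz(v,170+p[0]/5,p[1]/5,z))
E
```

```text
w3 [[0.4262, -0.4199], [0.4443, -0.4241], [0.4543, -0.3124], [0.4749, -0.3203]] len 0.10970584330711533 az -105.51251903833115 origin [ 0.45449999 -0.35265087] [ 0.45335152 -0.35678859] [ 0.45392575 -0.35471973]
w4 [[0.4265, -0.4179], [0.444, -0.4244], [0.4559, -0.3121], [0.4764, -0.3176]] len 0.11066396018978578 az -106.18764101071511 origin [ 0.45534271 -0.35201651] [ 0.45441268 -0.35522029] [ 0.45487769 -0.3536184 ]
[ 0.4252 -0.4203  0.065 ] 0.0
[ 0.4443 -0.424   0.0731] 0.1
[ 0.455  -0.3121  0.0705] 0.9
[ 0.4754 -0.3184  0.0637] 0.4
[ 0.44152175 -0.37063454  0.114     ]
[ 0.45795958 -0.374323    0.114     ]
[ 0.47196901 -0.33957842  0.114     ]
[ 0.45142662 -0.33486111  0.114     ]
```

```bash
cat >> h.py <<'E'
from scipy.spatial.transform import Slerp
def Rdown(azx):
    a=np.radians(azx); x=np.array([np.cos(a),np.sin(a),0]);z=np.array([0,0,-1.]);return R.from_matrix(np.c_[x,np.cross(z,x),z])
def ax(az=-163.3,l=.4):
    a=np.radians(az);return np.array([np.sin(l)*np.cos(a),np.sin(l)*np.sin(a),np.cos(l)])
def Rtilt(azx,a=None):
    a=ax() if a is None else a
    R0=Rdown(azx); z0=np.array([0,0,1.]);v=np.cross(z0,a);th=np.arcsin(np.linalg.norm(v));return R.from_rotvec(v/np.linalg.norm(v)*th)*R0
E
python3 - <<'E'
from h import *
Rg=Rdown(-105.8);st=manip.get_state();print(st['eef_pos'])
rel([.4548,-.3548,.24],Rg); rel([.54,-.19,.31],Rdown(-143))
print(Rg.as_quat())
E
```

```text
[ 0.61825278 -0.02022913  0.31186564]
rel cm [ 16.33 -33.51   6.97] deg [ -0.42   0.62 -74.37]
rel cm [  7.78 -17.     0.08] deg [ -0.19   0.68 -37.17]
[-0.60320799  0.79758393  0.          0.        ]
```

Call:
jog_arm --series '[{"wx": 0,"wy": 0.1,"wz": -7,"x": 1.6,"y": -3.4,"z": 0,"hand": 100},{"wx": 0,"wy": 0.3,"wz": -14,"x": 3.2,"y": -6.8,"z": 0,"hand": 100},{"wx": 0,"wy": 0.4,"wz": -21,"x": 4.8,"y": -10.2,"z": 0,"hand": 100},{"wx": 0,"wy": 0.6,"wz": -28,"x": 6.4,"y": -13.6,"z": 0,"hand": 100},{"wx": 0,"wy": 0.6,"wz": -35,"x": 7.8,"y": -17,"z": 0,"hand": 100}]'

```text
t: 8.2
eef_pos: [0.5357, -0.1898, 0.3037]
tcp_rot: [-0.303, 0.953, 0.0, -0.005]
force: [0.5, -0.4, -0.2]
finger_gap: 0.0282
```

```bash
python3 - <<'E'
from h import *
Rg=Rdown(-105.8);st=manip.get_state();print(st['eef_pos'])
rel([.4548,-.3548,.20],Rg)
E
```

```text
[ 0.53574128 -0.18983697  0.30366388]
rel cm [16.03 -8.83 10.5 ] deg [  0.37  -0.48 -38.96]
```

Call:
jog_arm --series '[{"wx": 0,"wy": 0,"wz": -7,"x": 3.2,"y": -1.8,"z": 1,"hand": 100},{"wx": 0,"wy": 0,"wz": -14,"x": 6.4,"y": -3.6,"z": 2,"hand": 100},{"wx": 0.2,"wy": -0.2,"wz": -21,"x": 9.6,"y": -5.4,"z": 3,"hand": 100},{"wx": 0.3,"wy": -0.3,"wz": -28,"x": 12.8,"y": -7.1,"z": 4.5,"hand": 100},{"wx": 0.3,"wy": -0.4,"wz": -35,"x": 16,"y": -8.8,"z": 6,"hand": 100}]'

```text
t: 8.62
eef_pos: [0.4557, -0.3515, 0.2458]
tcp_rot: [-0.569, 0.823, -0.0, -0.001]
force: [0.5, -0.3, -0.2]
finger_gap: 0.0619
```

```bash
python3 - <<'E'
from h import *
Rg=Rdown(-105.8);st=manip.get_state();print(st['eef_pos'])
rel([.4548,-.3548,.13],Rg)
E
```

```text
[ 0.45567803 -0.35147604  0.24584908]
rel cm [ 0.32 -0.03 11.59] deg [-0.   -0.09 -4.9 ]
```

Call:
jog_arm --series '[{"wx": 0,"wy": 0,"wz": -4.9,"x": 0.3,"y": 0,"z": 2,"hand": 100},{"wx": 0,"wy": 0,"wz": -4.9,"x": 0.3,"y": 0,"z": 4,"hand": 100},{"wx": 0,"wy": 0,"wz": -4.9,"x": 0.3,"y": 0,"z": 6,"hand": 100},{"wx": 0,"wy": 0,"wz": -4.9,"x": 0.3,"y": 0,"z": 7.5,"hand": 100},{"wx": 0,"wy": 0,"wz": -4.9,"x": 0.3,"y": 0,"z": 7.5,"hand": 100}]'

```text
t: 9.03
eef_pos: [0.4534, -0.3521, 0.1675]
tcp_rot: [-0.6, 0.8, 0.003, -0.002]
force: [0.5, -0.3, -0.5]
finger_gap: 0.087
```

```bash
python3 - <<'E'
from h import *
d=grab('wrist','w7.png')
Rg=Rdown(-105.8);st=manip.get_state();print(st['eef_pos'],st['finger_gap'])
rel([.4548,-.3548,.077],Rg)
o=np.array([.4548,-.3548,0]);u=np.array([np.cos(np.radians(-105.8)),np.sin(np.radians(-105.8)),0]);v=np.array([-u[1],u[0],0])
g=cv2.imread('pics/w7.png')
for z,x0,x1,y in [(.114,-.02,.02,.013),(.072,-.042,.072,.011)]:
    P=[proj(d,o+u*a+v*b+[0,0,z]) for a,b in [(x0,-y),(x1,-y),(x1,y),(x0,y)]]
    cv2.polylines(g,[np.int32(P)],True,(0,255,0),1)
cv2.imwrite('pics/w7b.png',g)
E
```

```text
[ 0.45437148 -0.35261526  0.16948844] 0.08697592134314472
rel cm [ 0.19 -0.15  9.25] deg [ 0.28 -0.06 -0.37]
```

View pics/w7b.png

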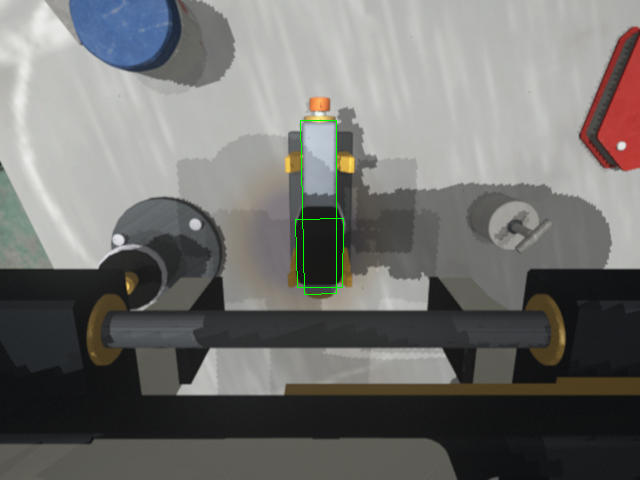

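Call:
jog_arm --series '[{"wx": 0,"wy": 0,"wz": -0.3,"x": 0.2,"y": -0.1,"z": 3,"hand": 100},{"wx": 0,"wy": 0,"wz": -0.3,"x": 0.2,"y": -0.1,"z": 5.5,"hand": 100},{"wx": 0,"wy": 0,"wz": -0.3,"x": 0.2,"y": -0.1,"z": 7.5,"hand": 100},{"wx": 0,"wy": 0,"wz": -0.3,"x": 0.2,"y": -0.1,"z": 9,"hand": 100},{"wx": 0,"wy": 0,"wz": -0.3,"x": 0.2,"y": -0.1,"z": 9.1,"hand": 100}]'

```text
t: 9.5
eef_pos: [0.4549, -0.3546, 0.0783]
tcp_rot: [-0.603, 0.798, 0.001, -0.002]
force: [-1.2, -0.0, -0.2]
finger_gap: 0.0879
```

```bash
python3 - <<'E'
from h import *
Rg=Rdown(-105.8);st=manip.get_state();print(st['eef_pos'],st['force'],st['moment'])
rel([.4548,-.3548,.077],Rg)
E
```

```text
[ 0.45486308 -0.3546165   0.07828687] [-1.18006111 -0.0384576  -0.17970305] [ 0.05211114  0.18090666 -0.00338143]
rel cm [0.02 0.   0.13] deg [ 0.25 -0.06 -0.06]
```

Close.

Call:
jog_arm --series '[{"wx": 0,"wy": 0,"wz": 0,"x": 0,"y": 0,"z": 0.1,"hand": 70},{"wx": 0,"wy": 0,"wz": 0,"x": 0,"y": 0,"z": 0.1,"hand": 40},{"wx": 0,"wy": 0,"wz": 0,"x": 0,"y": 0,"z": 0.1,"hand": 10},{"wx": 0,"wy": 0,"wz": 0,"x": 0,"y": 0,"z": 0.1,"hand": 0},{"wx": 0,"wy": 0,"wz": 0,"x": 0,"y": 0,"z": 0.1,"hand": 0}]'

```text
t: 9.92
eef_pos: [0.4563, -0.3553, 0.08]
tcp_rot: [-0.603, 0.798, -0.001, -0.001]
force: [0.6, -0.8, -0.0]
finger_gap: 0.0598
```

Call:
jog_arm --series '[{"wx": 0,"wy": 0,"wz": 0,"x": 0,"y": 0,"z": 0,"hand": 0},{"wx": 0,"wy": 0,"wz": 0,"x": 0,"y": 0,"z": 0,"hand": 0},{"wx": 0,"wy": 0,"wz": 0,"x": 0,"y": 0,"z": 0,"hand": 0},{"wx": 0,"wy": 0,"wz": 0,"x": 0,"y": 0,"z": 0,"hand": 0},{"wx": 0,"wy": 0,"wz": 0,"x": 0,"y": 0,"z": 0,"hand": 0}]'

```text
t: 10.33
eef_pos: [0.4557, -0.3551, 0.0789]
tcp_rot: [-0.603, 0.798, 0.0, -0.001]
force: [-1.1, 0.5, -0.6]
finger_gap: 0.0265
```

Call:
jog_arm --series '[{"wx": 0,"wy": 0,"wz": 0,"x": 0,"y": 0,"z": 0,"hand": 0},{"wx": 0,"wy": 0,"wz": 0,"x": 0,"y": 0,"z": -1,"hand": 0},{"wx": 0,"wy": 0,"wz": 0,"x": 0,"y": 0,"z": -3.5,"hand": 0},{"wx": 0,"wy": 0,"wz": 0,"x": 0,"y": 0,"z": -7,"hand": 0},{"wx": 0,"wy": 0,"wz": 0,"x": 0,"y": 0,"z": -11,"hand": 0}]'

```text
t: 10.75
eef_pos: [0.4543, -0.3542, 0.1887]
tcp_rot: [-0.603, 0.798, 0.002, -0.002]
force: [1.1, -0.6, -4.2]
finger_gap: 0.0257
```

```bash
python3 - <<'E'
from h import *
d=grab('wrist','w8.png')
st=manip.get_state();print(st['t'],st['eef_pos'],st['force'],st['moment'],st['finger_gap'],st['q'].round(3))
s0=np.array([.590,-.359,.066]);a=ax();Rt=Rtilt(-105.8)
print('axis',a,'pre',s0+a*(.064+.045))
rel(s0+a*(.0645+.05),Rt)
E
```

```text
10.8 [ 0.45837777 -0.35705189  0.19907483] [ 5.08816374 -3.43115594  7.78785784] [-0.73714719 -1.04111235  0.05683819] 0.025895958161535896 [-0.322  0.22  -0.25   0.005 -1.094  0.045]
axis [-0.37299365 -0.11190346  0.92106099] pre [ 0.54934369 -0.37119748  0.16639565]
rel cm [-1.01 -8.94  2.82] deg [ 18.92 -12.58   0.12]
```

View pics/w8.png

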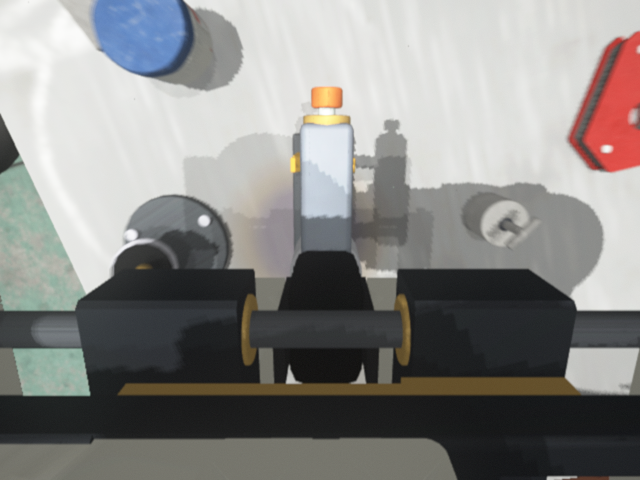

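```bash
python3 - <<'E'
from h import *
S=np.array([.590,-.3593,.0665]);a=ax();Rt=Rtilt(-105.8)
print(manip.get_state()['eef_pos']);rel(S+a*(.0645+.06),Rt)
d=load('w8');st=manip.get_state()
P=st['eef_pos'];RR=R.from_quat(st['tcp_rot'])
for gx in (.069,.072,.075): print(gx,proj(d,P+RR.apply([gx,0,.0065])), proj(d,P+RR.apply([gx,.011,.0065])),proj(d,P+RR.apply([gx,-.011,.0065])))
E
```

```text
[ 0.45837777 -0.35705189  0.19907483]
rel cm [-0.77 -8.62  1.85] deg [ 18.92 -12.58   0.12]
0.069 [310.44852795 125.7636536 ] [339.97611363 125.71144846] [280.86733689 125.81595352]
0.072 [310.35366664 117.36075333] [340.0397097  117.31592265] [280.61344097 117.40566583]
0.075 [310.25778133 108.86714615] [340.10399164 108.82985255] [280.35680179 108.90450819]
```

```bash
python3 - <<'E'
from h import *
d=load('w8');P=np.array([.4543,-.3542,.1887]);RR=R.from_quat([-.603,.798,.002,-.002])
for gx in (.069,.072): print(gx,proj(d,P+RR.apply([gx,0,.0065])), proj(d,P+RR.apply([gx,.011,.0065])),proj(d,P+RR.apply([gx,-.011,.0065])))
E=d['extrinsics'];E0=load('w3')['extrinsics']
def cw(E): M=np.eye(4);M[:3,:3]=E[:3,:3].T;M[:3,3]=-E[:3,:3].T@E[:3,3];return M
# camera in tool from initial static frame
d0=load('w1');M=np.eye(4);M[:3,:3]=R.from_quat([-.12057,.99271,.0005,-.0001]).as_matrix();M[:3,3]=[.1615,-.6551,.226]
X=np.linalg.inv(M)@cw(d0['extrinsics']);T=cw(E)@np.linalg.inv(X);print('tool at w8',T[:3,3])
T3=cw(E0)@np.linalg.inv(X);print('tool w3',T3[:3,3])
Xi=np.linalg.inv(X)
for gx in (.066,.069,.072):
  for y in (-.011,.011):
    q=Xi@[gx,y,.0065,1];print(gx,d['fx']*q[0]/q[2]+d['cx'],d['fy']*q[1]/q[2]+d['cy'])
E
```

```text
0.069 [323.509787   130.21677709] [351.06424049 130.20294079] [295.95447625 130.23061381]
0.072 [323.49617241 122.40489656] [351.18646569 122.39111417] [295.80501339 122.41867938]
tool at w8 [ 0.45433106 -0.35345135  0.18889275]
tool w3 [ 0.53941243 -0.38404727  0.25281407]
0.066 296.6338013571416 139.83738974576113
0.066 351.46178738534394 139.84087475888157
0.069 296.4929533146905 132.1124028681313
0.069 351.5893466469307 132.11671164385612
0.072 296.350719391708 124.31140564109938
0.072 351.7181609017884 124.3165542606618
```

Call:
jog_arm --series '[{"wx": 4,"wy": -2.6,"wz": 0,"x": -0.1,"y": -1.7,"z": 0,"hand": 0},{"wx": 8,"wy": -5.3,"wz": 0,"x": -0.3,"y": -3.5,"z": 0,"hand": 0},{"wx": 12,"wy": -8,"wz": 0,"x": -0.5,"y": -5.4,"z": 0.5,"hand": 0},{"wx": 16,"wy": -10.6,"wz": 0,"x": -0.7,"y": -7.2,"z": 1.2,"hand": 0},{"wx": 18.9,"wy": -12.6,"wz": 0.1,"x": -0.8,"y": -8.6,"z": 1.8,"hand": 0}]'

```text
t: 11.22
eef_pos: [0.5415, -0.3709, 0.1713]
tcp_rot: [-0.59, 0.783, -0.066, 0.187]
force: [-0.0, 0.2, -4.0]
finger_gap: 0.0256
```

Call:
jog_arm --series '[{"wx": 0,"wy": 0,"wz": 0,"x": 0,"y": 0,"z": 0,"hand": 0},{"wx": 0,"wy": 0,"wz": 0,"x": 0,"y": 0,"z": 0,"hand": 0},{"wx": 0,"wy": 0,"wz": 0,"x": 0,"y": 0,"z": 0,"hand": 0},{"wx": 0,"wy": 0,"wz": 0,"x": 0,"y": 0,"z": 0,"hand": 0},{"wx": 0,"wy": 0,"wz": 0,"x": 0,"y": 0,"z": 0,"hand": 0}]'

```text
t: 11.63
eef_pos: [0.5409, -0.3704, 0.1714]
tcp_rot: [-0.591, 0.783, -0.065, 0.185]
force: [0.1, -0.4, -2.7]
finger_gap: 0.0258
```

```bash
python3 - <<'E'
from h import *
d=grab('wrist','w9.png');s=grab('side','s4.png');t=grab('top','t5.png')
st=manip.get_state();print(st['t'],st['eef_pos'],st['force'],st['finger_gap'],st['q'].round(3))
S=np.array([.590,-.3593,.0665]);a=ax();Rt=Rtilt(-105.8)
rel(S+a*(.0645+.06),Rt)
z=R.from_quat(st['tcp_rot']).apply([0,0,-1]);m=st['eef_pos']-.0645*z
print('z',z,'mouth',m,'dist along',(m-S)@a,'lat',(m-S)-a*((m-S)@a))
im=cv2.imread('pics/s4.png');cv2.imwrite('pics/c12.png',cv2.resize(im[130:240,280:400],None,fx=6,fy=5.4,interpolation=cv2.INTER_CUBIC))
im=cv2.imread('pics/t5.png');cv2.imwrite('pics/c13.png',cv2.resize(im[180:280,350:480],None,fx=6,fy=6,interpolation=cv2.INTER_CUBIC))
E
```

```text
11.7833 [ 0.54096471 -0.37044549  0.1711837 ] [-0.22881061 -0.5150286  -2.47506135] 0.02594213448740103 [-0.485  0.267 -0.172 -0.363 -0.881  0.405]
rel cm [-0.01 -0.64 -0.86] deg [ 0.48  0.15 -0.19]
z [-0.36602977 -0.11693966  0.92322658] mouth [ 0.56457363 -0.36290288  0.11163558] dist along 0.05145967477843847 lat [-0.00623224  0.00215563 -0.00226192]
```

View pics/c12.png

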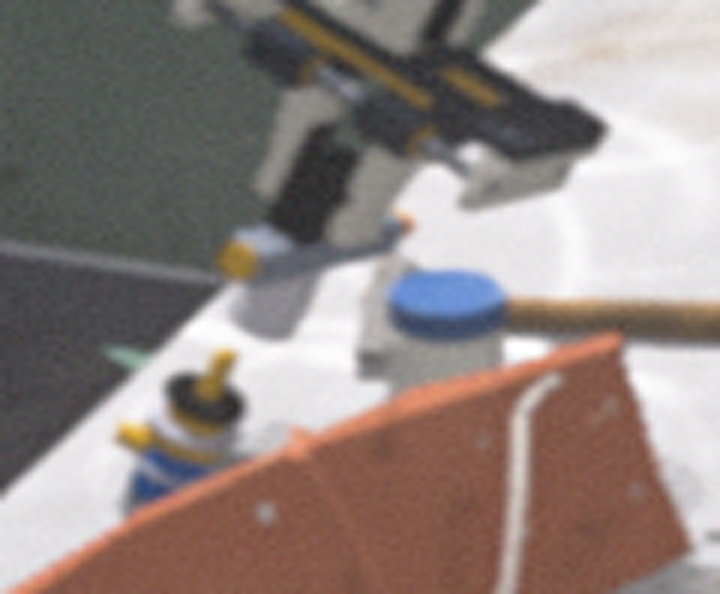

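View pics/w9.png

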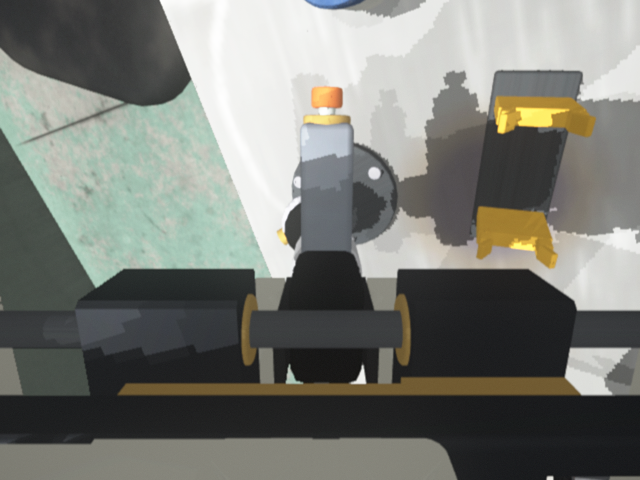

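View pics/c13.png

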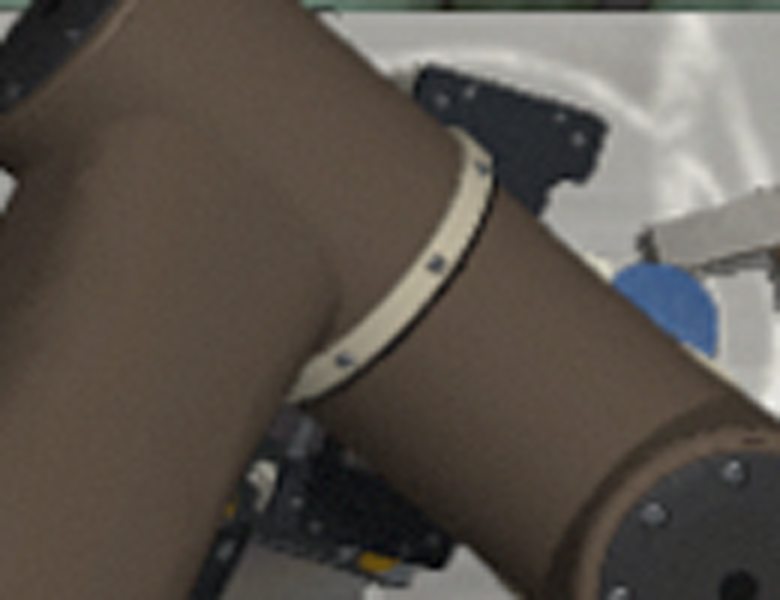

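```bash
python3 - <<'E'
from h import *
s=load('s4');m=np.array([.5646,-.3629,.1116]);z=np.array([-.366,-.117,.923])
f=lambda p:((proj(s,p)-[280,130])*[6,5.4]).round(0)
x=np.cross(z,[0,1,0]);x/=np.linalg.norm(x);y=np.cross(z,x)
print('mouth',f(m),'bell top',f(m+.036*z))
P=[f(m+.018*(np.cos(t)*x+np.sin(t)*y)) for t in np.linspace(0,2*np.pi,8,endpoint=False)];print(P)
S=np.array([.590,-.3593,.0665]);a=ax();print('tip',f(S+.028*a),'seal',f(S))
st=manip.get_state();rel(S+a*(.0645+.04),Rtilt(-105.8)); print(st['q'],st['qvel'].round(3))
E
```

```text
mouth [258. 323.] bell top [287. 265.]
[array([292., 340.]), array([292., 327.]), array([272., 312.]), array([244., 303.]), array([225., 306.]), array([224., 319.]), array([244., 335.]), array([272., 343.])]
tip [229. 353.] seal [207. 396.]
rel cm [-0.   -0.65  1.14] deg [ 0.48  0.15 -0.19]
[-0.48473691  0.26718897 -0.17213155 -0.36321195 -0.88089258  0.40452409] [-0.005  0.002 -0.    -0.003  0.002  0.003]
```

Call:
jog_arm --series '[{"wx": 0,"wy": 0,"wz": 0,"x": 0,"y": -0.3,"z": 0,"hand": 0},{"wx": 0.5,"wy": 0.1,"wz": 0,"x": 0,"y": -0.6,"z": 0.3,"hand": 0},{"wx": 0.5,"wy": 0.1,"wz": 0,"x": 0,"y": -0.6,"z": 0.8,"hand": 0},{"wx": 0.5,"wy": 0.1,"wz": 0,"x": 0,"y": -0.6,"z": 1.1,"hand": 0},{"wx": 0.5,"wy": 0.1,"wz": 0,"x": 0,"y": -0.6,"z": 1.1,"hand": 0}]'

```text
t: 12.2
eef_pos: [0.55, -0.3708, 0.1612]
tcp_rot: [-0.59, 0.783, -0.068, 0.187]
force: [-0.0, -0.5, -2.3]
finger_gap: 0.026
```

```bash
python3 - <<'E'
from h import *
s=grab('side','s5.png')
st=manip.get_state();print(st['t'],st['eef_pos'],st['force'])
S=np.array([.590,-.3593,.0665]);a=ax()
z=R.from_quat(st['tcp_rot']).apply([0,0,-1]);m=st['eef_pos']-.0645*z
print('z',z,'mouth',m,'dist along',(m-S)@a,'lat',(m-S)-a*((m-S)@a))
im=cv2.imread('pics/s5.png');k=14;x0,y0=300,165
c=cv2.resize(im[y0:y0+42,x0:x0+52],None,fx=k,fy=k,interpolation=cv2.INTER_CUBIC)
f=lambda p:tuple(int(v) for v in (proj(s,p)-[x0,y0]+.5)*k)
x=np.cross(z,[0,1,0]);x/=np.linalg.norm(x);y=np.cross(z,x)
for h in (0,.036): cv2.polylines(c,[np.int32([f(m+h*z+.018*(np.cos(t)*x+np.sin(t)*y)) for t in np.linspace(0,2*np.pi,40)])],True,(0,255,0),1)
x=np.cross(a,[0,1,0]);x/=np.linalg.norm(x);y=np.cross(a,x)
for h,r in ((0,.021),(.028,.006)): cv2.polylines(c,[np.int32([f(S+h*a+r*(np.cos(t)*x+np.sin(t)*y)) for t in np.linspace(0,2*np.pi,40)])],True,(255,0,255),1)
cv2.imwrite('pics/c14.png',c)
E
```

```text
12.25 [ 0.5499962  -0.37099271  0.1616452 ] [-0.06210564 -0.65972135 -4.64868401]
z [-0.37233277 -0.11352955  0.92112939] mouth [ 0.57401166 -0.36367005  0.10223235] dist along 0.039364245419344426 lat [-1.30572213e-03  3.49425878e-05 -5.24521034e-04]
```

View pics/c14.png

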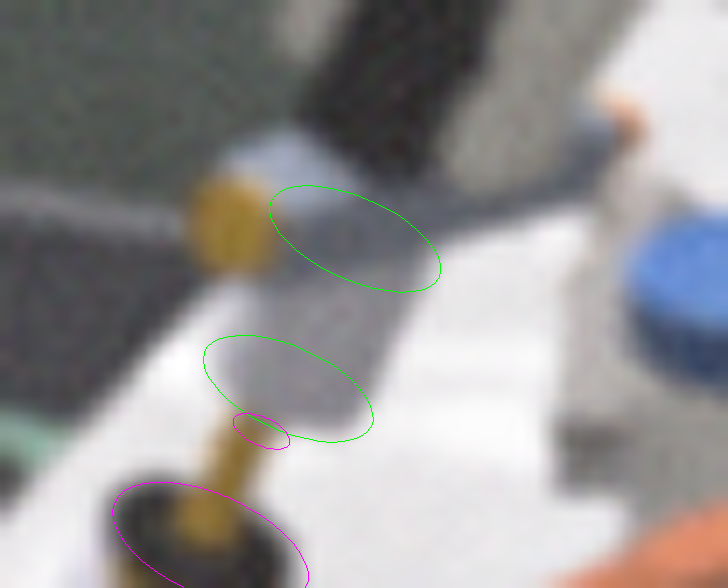

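Call:
jog_arm --series '[{"wx": 0,"wy": 0,"wz": 0,"x": 0,"y": -0.1,"z": 0.4,"hand": 0},{"wx": 0,"wy": 0,"wz": 0,"x": 0,"y": -0.1,"z": 0.9,"hand": 0},{"wx": 0,"wy": 0,"wz": 0,"x": 0,"y": -0.1,"z": 1.4,"hand": 0},{"wx": 0,"wy": 0,"wz": 0,"x": 0,"y": -0.1,"z": 1.8,"hand": 0},{"wx": 0,"wy": 0,"wz": 0,"x": 0,"y": -0.1,"z": 2,"hand": 0}]'

```text
t: 12.67
eef_pos: [0.559, -0.3695, 0.1442]
tcp_rot: [-0.59, 0.783, -0.069, 0.187]
force: [-1.5, 0.5, 1.5]
finger_gap: 0.0261
```

```bash
cat >> h.py <<'E'
def rep():
    st=manip.get_state();S=np.array([.590,-.3593,.0665]);a=ax()
    z=R.from_quat(st['tcp_rot']).apply([0,0,-1]);m=st['eef_pos']-.0645*z
    l=(m-S)-a*((m-S)@a);fa=(st['force']-np.array([0,0,-3.4]))
    print('t',st['t'],'dist',((m-S)@a).round(4),'lat',l.round(4),'Fax',(fa@a).round(2),'Flat',(fa-a*(fa@a)).round(2),'ang',np.arccos(z@a).round(3),'mom',st['moment'].round(2))
E
python3 -c "
from h import *
rep()"
```

```text
t 12.6667 dist 0.0198 lat [ 0.0005 -0.0008  0.0001] Fax 5.05 Flat [0.37 1.03 0.28] ang 0.001 mom [-0.26  1.58  0.04]
```

Call:
jog_arm --series '[{"wx": 0,"wy": 0,"wz": 0,"x": 0,"y": 0,"z": 0.3,"hand": 0},{"wx": 0,"wy": 0,"wz": 0,"x": 0,"y": 0,"z": 0.6,"hand": 0},{"wx": 0,"wy": 0,"wz": 0,"x": 0,"y": 0,"z": 0.8,"hand": 0},{"wx": 0,"wy": 0,"wz": 0,"x": 0,"y": 0,"z": 1,"hand": 0},{"wx": 0,"wy": 0,"wz": 0,"x": 0,"y": 0,"z": 1,"hand": 0}]'

```text
t: 13.08
eef_pos: [0.5626, -0.3684, 0.1355]
tcp_rot: [-0.59, 0.783, -0.069, 0.187]
force: [-3.5, 0.3, 5.1]
finger_gap: 0.0258
```

```bash
python3 -c "
from h import *
rep();grab('side','s6.png');rep()
im=cv2.imread('pics/s6.png');cv2.imwrite('pics/c15.png',cv2.resize(im[160:220,290:370],None,fx=9,fy=9,interpolation=cv2.INTER_CUBIC))"
```

```text
t 13.0833 dist 0.0103 lat [ 0.0005 -0.0007  0.0001] Fax 9.08 Flat [-0.12  1.31  0.11] ang 0.001 mom [-0.25  1.62  0.07]
t 13.1333 dist 0.0104 lat [ 0.0005 -0.0007  0.0001] Fax 7.65 Flat [-0.02 -0.   -0.01] ang 0.001 mom [-0.2   1.67  0.07]
```

View pics/c15.png

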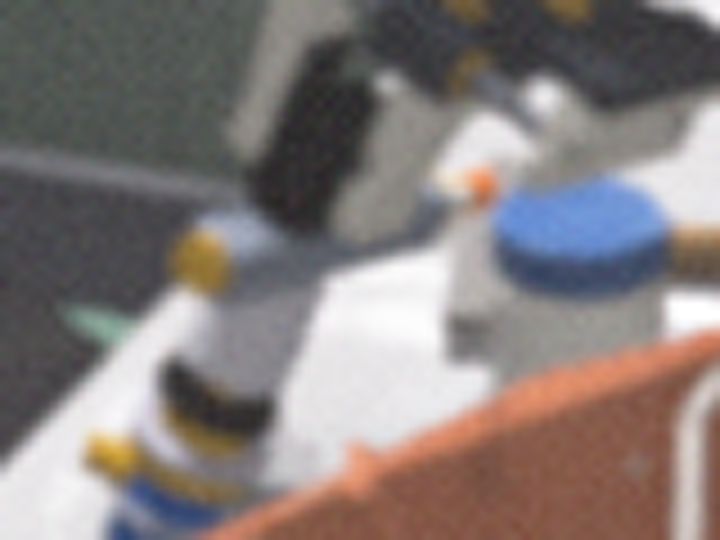

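Call:
jog_arm --series '[{"wx": 0,"wy": 0,"wz": 0,"x": 0,"y": 0,"z": 0.1,"hand": 0},{"wx": 0,"wy": 0,"wz": 0,"x": 0,"y": 0,"z": 0.2,"hand": 0},{"wx": 0,"wy": 0,"wz": 0,"x": 0,"y": 0,"z": 0.3,"hand": 0},{"wx": 0,"wy": 0,"wz": 0,"x": 0,"y": 0,"z": 0.4,"hand": 0},{"wx": 0,"wy": 0,"wz": 0,"x": 0,"y": 0,"z": 0.4,"hand": 0}]'

```text
t: 13.55
eef_pos: [0.5641, -0.368, 0.1317]
tcp_rot: [-0.59, 0.783, -0.069, 0.187]
force: [-3.3, -1.6, 5.6]
finger_gap: 0.0261
```

```bash
python3 -c "
from h import *
rep()"
```

```text
t 13.55 dist 0.0062 lat [ 0.0005 -0.0007  0.0001] Fax 9.73 Flat [ 0.31 -0.54  0.06] ang 0.001 mom [-0.38  1.53  0.06]
```

Call:
jog_arm --series '[{"wx": 0,"wy": 0,"wz": 0,"x": 0,"y": 0,"z": 0.1,"hand": 0},{"wx": 0,"wy": 0,"wz": 0,"x": 0,"y": 0,"z": 0.2,"hand": 0},{"wx": 0,"wy": 0,"wz": 0,"x": 0,"y": 0,"z": 0.2,"hand": 0},{"wx": 0,"wy": 0,"wz": 0,"x": 0,"y": 0,"z": 0.2,"hand": 0},{"wx": 0,"wy": 0,"wz": 0,"x": 0,"y": 0,"z": 0.2,"hand": 0}]'

```text
t: 13.97
eef_pos: [0.5648, -0.3678, 0.13]
tcp_rot: [-0.59, 0.783, -0.069, 0.187]
force: [-2.7, -2.0, 4.3]
finger_gap: 0.0258
```

```bash
python3 -c "
from h import *
rep()"
```

```text
t 13.9667 dist 0.0044 lat [ 0.0005 -0.0007  0.0001] Fax 8.35 Flat [ 0.39 -1.03  0.04] ang 0.001 mom [-0.47  1.43 -0.07]
```

Call:
jog_arm --series '[{"wx": 0,"wy": 0,"wz": 0,"x": 0,"y": 0,"z": 0.1,"hand": 0},{"wx": 0,"wy": 0,"wz": 0,"x": 0,"y": 0,"z": 0.2,"hand": 0},{"wx": 0,"wy": 0,"wz": 0,"x": 0,"y": 0,"z": 0.2,"hand": 0},{"wx": 0,"wy": 0,"wz": 0,"x": 0,"y": 0,"z": 0.2,"hand": 0},{"wx": 0,"wy": 0,"wz": 0,"x": 0,"y": 0,"z": 0.2,"hand": 0}]'

```text
t: 14.38
eef_pos: [0.5655, -0.3675, 0.1282]
tcp_rot: [-0.59, 0.783, -0.069, 0.187]
force: [-2.0, -1.4, 4.3]
finger_gap: 0.0257
```

```bash
python3 -c "
from h import *
rep()"
```

```text
t 14.3833 dist 0.0024 lat [ 0.0005 -0.0007  0.0001] Fax 7.98 Flat [ 0.96 -0.53  0.33] ang 0.001 mom [-0.55  1.39 -0.06]
```

Call:
jog_arm --series '[{"wx": 0,"wy": 0,"wz": 0,"x": 0,"y": 0,"z": 0.1,"hand": 0},{"wx": 0,"wy": 0,"wz": 0,"x": 0,"y": 0,"z": 0.1,"hand": 0},{"wx": 0,"wy": 0,"wz": 0,"x": 0,"y": 0,"z": 0.1,"hand": 0},{"wx": 0,"wy": 0,"wz": 0,"x": 0,"y": 0,"z": 0.1,"hand": 0},{"wx": 0,"wy": 0,"wz": 0,"x": 0,"y": 0,"z": 0.1,"hand": 0}]'

```text
t: 14.8
eef_pos: [0.5658, -0.3674, 0.1274]
tcp_rot: [-0.59, 0.783, -0.069, 0.187]
force: [-2.1, -1.1, 5.8]
finger_gap: 0.0259
```

```bash
python3 -c "
from h import *
rep();grab('side','s7.png');rep()
im=cv2.imread('pics/s7.png');cv2.imwrite('pics/c16.png',cv2.resize(im[160:220,290:370],None,fx=9,fy=9,interpolation=cv2.INTER_CUBIC))"
```

```text
t 14.8 dist 0.0015 lat [ 0.0005 -0.0007  0.0001] Fax 9.37 Flat [ 1.39 -0.04  0.56] ang 0.001 mom [-0.47  1.42 -0.04]
t 14.85 dist 0.0015 lat [ 0.0005 -0.0007  0.0001] Fax 9.24 Flat [0.52 0.84 0.31] ang 0.001 mom [-0.52  1.36 -0.08]
```

View pics/c16.png

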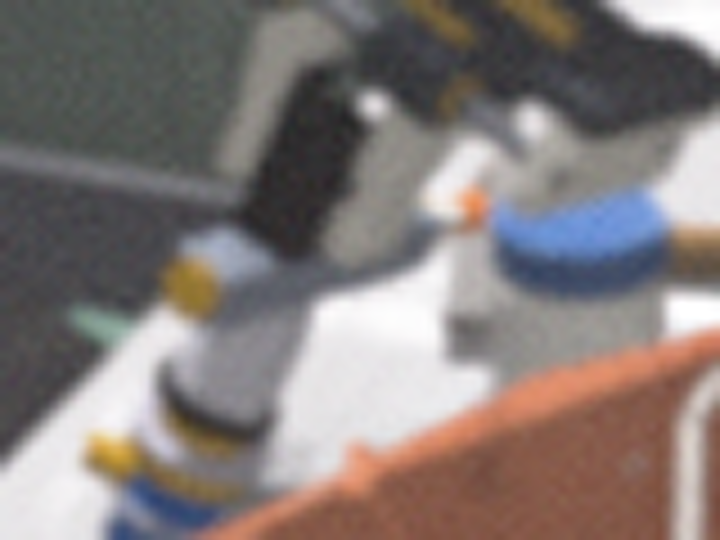

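Call:
jog_arm --series '[{"wx": 0,"wy": 0,"wz": 0,"x": 0,"y": 0,"z": 0.1,"hand": 0},{"wx": 0,"wy": 0,"wz": 0,"x": 0,"y": 0,"z": 0.2,"hand": 0},{"wx": 0,"wy": 0,"wz": 0,"x": 0,"y": 0,"z": 0.2,"hand": 0},{"wx": 0,"wy": 0,"wz": 0,"x": 0,"y": 0,"z": 0.2,"hand": 0},{"wx": 0,"wy": 0,"wz": 0,"x": 0,"y": 0,"z": 0.2,"hand": 0}]'

```text
t: 15.27
eef_pos: [0.5665, -0.3673, 0.1258]
tcp_rot: [-0.59, 0.783, -0.069, 0.187]
force: [-3.4, -0.3, 8.8]
finger_gap: 0.0257
```

```bash
python3 -c "
from h import *
rep()"
```

```text
t 15.2667 dist -0.0002 lat [ 0.0005 -0.0007  0.0001] Fax 12.51 Flat [1.25 1.13 0.64] ang 0.001 mom [-0.29  1.6   0.05]
```

Call:
jog_arm --series '[{"wx": 0,"wy": 0,"wz": 0,"x": 0,"y": 0,"z": 0.1,"hand": 0},{"wx": 0,"wy": 0,"wz": 0,"x": 0,"y": 0,"z": 0.1,"hand": 0},{"wx": 0,"wy": 0,"wz": 0,"x": 0,"y": 0,"z": 0.1,"hand": 0},{"wx": 0,"wy": 0,"wz": 0,"x": 0,"y": 0,"z": 0.1,"hand": 0},{"wx": 0,"wy": 0,"wz": 0,"x": 0,"y": 0,"z": 0.1,"hand": 0}]'

```text
t: 15.68
eef_pos: [0.5667, -0.3672, 0.1252]
tcp_rot: [-0.59, 0.783, -0.069, 0.187]
force: [-5.2, -1.1, 9.5]
finger_gap: 0.0259
```

```bash
python3 -c "
from h import *
rep()"
```

```text
t 15.6833 dist -0.0009 lat [ 0.0005 -0.0008  0.0001] Fax 13.99 Flat [-0.01  0.42  0.05] ang 0.001 mom [-0.09  1.81  0.16]
```

Call:
jog_arm --series '[{"wx": 0,"wy": 0,"wz": 0,"x": 0,"y": 0,"z": 0.1,"hand": 0},{"wx": 0,"wy": 0,"wz": 0,"x": 0,"y": 0,"z": 0.1,"hand": 0},{"wx": 0,"wy": 0,"wz": 0,"x": 0,"y": 0,"z": 0.1,"hand": 0},{"wx": 0,"wy": 0,"wz": 0,"x": 0,"y": 0,"z": 0.1,"hand": 0},{"wx": 0,"wy": 0,"wz": 0,"x": 0,"y": 0,"z": 0.1,"hand": 0}]'

```text
t: 16.1
eef_pos: [0.5669, -0.3672, 0.1251]
tcp_rot: [-0.59, 0.783, -0.069, 0.187]
force: [-8.9, -0.1, 16.7]
finger_gap: 0.0259
```

```bash
python3 -c "
from h import *
rep()"
```

```text
t 16.1 dist -0.001 lat [ 0.0006 -0.0008  0.0001] Fax 21.89 Flat [-0.77  2.36 -0.03] ang 0.001 mom [0.45 2.34 0.42]
```

Call:
jog_arm --series '[{"wx": 0,"wy": 0,"wz": 0,"x": 0,"y": 0,"z": -0.05,"hand": 0},{"wx": 0,"wy": 0,"wz": 0,"x": 0,"y": 0,"z": -0.05,"hand": 0},{"wx": 0,"wy": 0,"wz": 0,"x": 0,"y": 0,"z": -0.05,"hand": 0},{"wx": 0,"wy": 0,"wz": 0,"x": 0,"y": 0,"z": -0.05,"hand": 0},{"wx": 0,"wy": 0,"wz": 0,"x": 0,"y": 0,"z": -0.05,"hand": 0}]'

```text
t: 16.52
eef_pos: [0.5668, -0.3672, 0.1252]
tcp_rot: [-0.59, 0.783, -0.069, 0.187]
force: [-7.3, -0.2, 12.4]
finger_gap: 0.0261
```

```bash
python3 -c "
from h import *
rep();grab('wrist','w10.png')
im=cv2.imread('pics/w10.png');cv2.imwrite('pics/c17.png',im[0:300,150:550])"
```

```text
t 16.5167 dist -0.0009 lat [ 0.0006 -0.0008  0.0001] Fax 17.32 Flat [-0.83  1.7  -0.13] ang 0.001 mom [0.18 2.07 0.27]
```

Call:
jog_arm --series '[{"wx": 0,"wy": 0,"wz": 0,"x": 0,"y": 0,"z": 0,"hand": 0},{"wx": 0,"wy": 0,"wz": 0,"x": 0,"y": 0,"z": 0,"hand": 0},{"wx": 0,"wy": 0,"wz": 0,"x": 0,"y": 0,"z": 0,"hand": 0},{"wx": 0,"wy": 0,"wz": 0,"x": 0,"y": 0,"z": 0,"hand": 0},{"wx": 0,"wy": 0,"wz": 0,"x": 0,"y": 0,"z": 0,"hand": 0}]'

```text
t: 16.98
eef_pos: [0.5668, -0.3672, 0.1251]
tcp_rot: [-0.59, 0.783, -0.069, 0.187]
force: [-7.1, 0.7, 12.0]
finger_gap: 0.026
```

```bash
python3 -c "
from h import *
rep()"
```

```text
t 16.9833 dist -0.0009 lat [ 0.0006 -0.0008  0.0001] Fax 16.77 Flat [-0.85  2.55 -0.03] ang 0.001 mom [0.23 2.07 0.28]
```

View pics/c17.png

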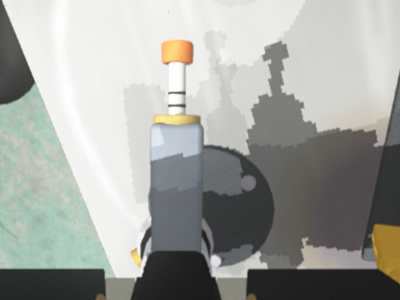

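Call:
jog_arm --series '[{"wx": 0,"wy": 0,"wz": 0,"x": 0,"y": 0,"z": -0.5,"hand": 0},{"wx": 0,"wy": 0,"wz": 0,"x": 0,"y": 0,"z": -1.5,"hand": 0},{"wx": 0,"wy": 0,"wz": 0,"x": 0,"y": 0,"z": -3,"hand": 0},{"wx": 0,"wy": 0,"wz": 0,"x": 0,"y": 0,"z": -5,"hand": 0},{"wx": 0,"wy": 0,"wz": 0,"x": 0,"y": 0,"z": -7,"hand": 0}]'

```text
t: 17.4
eef_pos: [0.5394, -0.3734, 0.1871]
tcp_rot: [-0.59, 0.783, -0.066, 0.186]
force: [-0.1, -0.9, -3.7]
finger_gap: 0.0258
```

```bash
python3 -c "
from h import *
rel([.4555,-.355,.17],Rdown(-105.8));rep();print(manip.get_state()['eef_pos'])"
```

```text
rel cm [ 0.59  8.64 -1.32] deg [-19.08  12.52  -0.25]
t 17.4 dist 0.067 lat [-0.0017  0.0008 -0.0006] Fax -0.13 Flat [-0.19 -0.95 -0.19] ang 0.005 mom [-0.49  1.74  0.  ]
[ 0.53944285 -0.37344118  0.18705231]
```

Call:
jog_arm --series '[{"wx": -4.5,"wy": 3,"wz": 0,"x": 0,"y": 2,"z": -1.3,"hand": 0},{"wx": -9.5,"wy": 6.2,"wz": 0,"x": 0.2,"y": 4.3,"z": -1.5,"hand": 0},{"wx": -14.3,"wy": 9.4,"wz": -0.1,"x": 0.4,"y": 6.5,"z": -1.4,"hand": 0},{"wx": -19.1,"wy": 12.5,"wz": -0.2,"x": 0.6,"y": 8.6,"z": -1.3,"hand": 0},{"wx": -19.1,"wy": 12.5,"wz": -0.2,"x": 0.6,"y": 8.6,"z": -1.3,"hand": 0}]'

```text
t: 17.82
eef_pos: [0.4545, -0.3539, 0.1679]
tcp_rot: [-0.603, 0.797, 0.002, -0.003]
force: [-0.3, 0.3, -4.3]
finger_gap: 0.0256
```

Call:
jog_arm --series '[{"wx": 0,"wy": 0,"wz": 0,"x": 0,"y": 0,"z": 0,"hand": 0},{"wx": 0,"wy": 0,"wz": 0,"x": 0,"y": 0,"z": 0,"hand": 0},{"wx": 0,"wy": 0,"wz": 0,"x": 0,"y": 0,"z": 0,"hand": 0},{"wx": 0,"wy": 0,"wz": 0,"x": 0,"y": 0,"z": 0,"hand": 0},{"wx": 0,"wy": 0,"wz": 0,"x": 0,"y": 0,"z": 0,"hand": 0}]'

```text
t: 18.23
eef_pos: [0.4575, -0.357, 0.1711]
tcp_rot: [-0.602, 0.798, -0.002, 0.001]
force: [-0.1, -0.2, -4.1]
finger_gap: 0.0258
```

```bash
python3 -c "
from h import *
d=grab('wrist','w11.png')
rel([.4555,-.355,.12],Rdown(-105.8));print(manip.get_state()['eef_pos'],manip.get_state()['force'])
im=cv2.imread('pics/w11.png');cv2.imwrite('pics/c18.png',cv2.resize(im[60:280,230:430],None,fx=2.7,fy=2.7))"
```

```text
rel cm [-0.14  0.26  5.1 ] deg [-0.28 -0.05 -0.13]
[ 0.45740844 -0.3569387   0.17103307] [ 0.44679999 -0.5850503  -3.35781034]
```

View pics/c18.png

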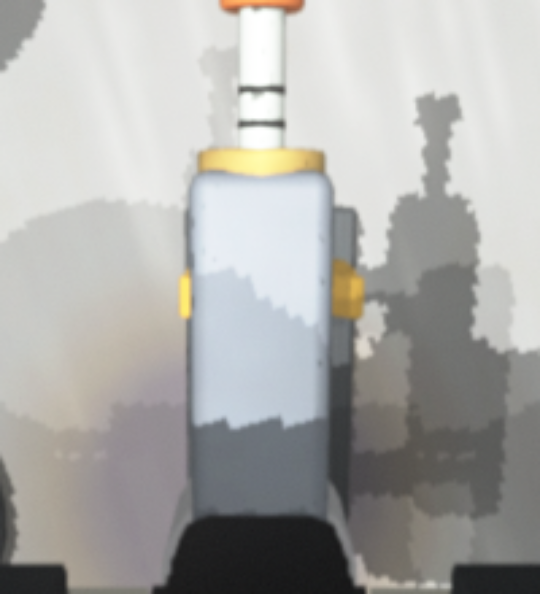

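Call:
jog_arm --series '[{"wx": 0,"wy": 0,"wz": 0,"x": -0.1,"y": 0.2,"z": 1,"hand": 0},{"wx": 0,"wy": 0,"wz": 0,"x": -0.1,"y": 0.2,"z": 2.5,"hand": 0},{"wx": 0,"wy": 0,"wz": 0,"x": -0.1,"y": 0.2,"z": 4,"hand": 0},{"wx": 0,"wy": 0,"wz": 0,"x": -0.1,"y": 0.2,"z": 5,"hand": 0},{"wx": 0,"wy": 0,"wz": 0,"x": -0.1,"y": 0.2,"z": 5,"hand": 0}]'

```text
t: 18.7
eef_pos: [0.4543, -0.3543, 0.1179]
tcp_rot: [-0.602, 0.798, 0.0, -0.0]
force: [-0.5, -0.4, -3.3]
finger_gap: 0.0261
```

```bash
python3 -c "
from h import *
d=grab('wrist','w12.png')
rel([.4555,-.355,.0787],Rdown(-105.8));print(manip.get_state()['eef_pos'],manip.get_state()['force'])
im=cv2.imread('pics/w12.png');cv2.imwrite('pics/c19.png',cv2.resize(im[60:280,230:430],None,fx=2.7,fy=2.7))"
```

```text
rel cm [ 0.   -0.05  4.07] deg [-0.07 -0.06 -0.08]
[ 0.45499328 -0.35479702  0.11938065] [-0.55715694 -0.41320256 -2.15267575]
```

View pics/c19.png

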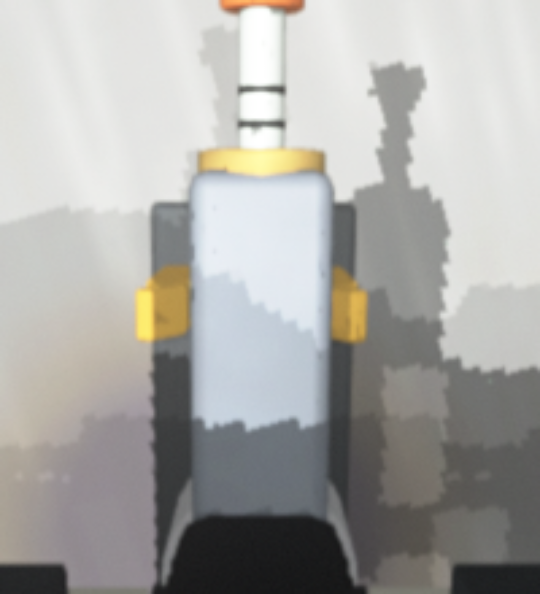

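Call:
jog_arm --series '[{"wx": 0,"wy": 0,"wz": 0,"x": 0,"y": -0.15,"z": 0.8,"hand": 0},{"wx": 0,"wy": 0,"wz": 0,"x": 0,"y": -0.15,"z": 1.8,"hand": 0},{"wx": 0,"wy": 0,"wz": 0,"x": 0,"y": -0.15,"z": 2.6,"hand": 0},{"wx": 0,"wy": 0,"wz": 0,"x": 0,"y": -0.15,"z": 3.4,"hand": 0},{"wx": 0,"wy": 0,"wz": 0,"x": 0,"y": -0.15,"z": 3.7,"hand": 0}]'

```text
t: 19.17
eef_pos: [0.4567, -0.3552, 0.0821]
tcp_rot: [-0.603, 0.798, -0.001, 0.0]
force: [-0.6, -0.2, -3.0]
finger_gap: 0.0258
```

```bash
python3 -c "
from h import *
rel([.4555,-.355,.0787],Rdown(-105.8));s=manip.get_state();print(s['eef_pos'],s['force'],s['moment'])"
```

```text
rel cm [0.01 0.13 0.34] deg [-0.11 -0.06 -0.08]
[ 0.45674806 -0.35520681  0.08208909] [-0.64138514 -0.16847809 -3.01869056] [ 0.07229065  0.08471903 -0.00731431]
```

Call:
jog_arm --series '[{"wx": 0,"wy": 0,"wz": 0,"x": 0,"y": 0,"z": 0.1,"hand": 0},{"wx": 0,"wy": 0,"wz": 0,"x": 0,"y": 0,"z": 0.2,"hand": 0},{"wx": 0,"wy": 0,"wz": 0,"x": 0,"y": 0,"z": 0.3,"hand": 0},{"wx": 0,"wy": 0,"wz": 0,"x": 0,"y": 0,"z": 0.3,"hand": 0},{"wx": 0,"wy": 0,"wz": 0,"x": 0,"y": 0,"z": 0.3,"hand": 0}]'

```text
t: 19.58
eef_pos: [0.4574, -0.3556, 0.0809]
tcp_rot: [-0.603, 0.798, -0.002, 0.001]
force: [-0.8, -0.6, -3.0]
finger_gap: 0.0258
```

```bash
python3 -c "
from h import *
s=manip.get_state();print(s['eef_pos'],s['force'],s['moment'])"
```

```text
[ 0.45742652 -0.35557605  0.08088531] [-0.83651983 -0.64563459 -2.9680797 ] [ 0.09068176  0.42900099 -0.05522093]
```

Call:
jog_arm --series '[{"wx": 0,"wy": 0,"wz": 0,"x": 0,"y": 0,"z": 0.1,"hand": 0},{"wx": 0,"wy": 0,"wz": 0,"x": 0,"y": 0,"z": 0.2,"hand": 0},{"wx": 0,"wy": 0,"wz": 0,"x": 0,"y": 0,"z": 0.2,"hand": 0},{"wx": 0,"wy": 0,"wz": 0,"x": 0,"y": 0,"z": 0.2,"hand": 0},{"wx": 0,"wy": 0,"wz": 0,"x": 0,"y": 0,"z": 0.2,"hand": 0}]'

```text
t: 20.0
eef_pos: [0.4575, -0.3556, 0.0789]
tcp_rot: [-0.603, 0.798, -0.002, 0.001]
force: [-1.8, 0.9, 0.8]
finger_gap: 0.0258
```

```bash
python3 -c "
from h import *
s=manip.get_state();print(s['eef_pos'],s['force'],s['moment'])"
```

```text
[ 0.45751863 -0.35563091  0.07893255] [-1.84389784  0.92140194  0.80348878] [ 0.30396568  0.8509392  -0.09922669]
```

Call:
jog_arm --series '[{"wx": 0,"wy": 0,"wz": 0,"x": 0,"y": 0,"z": 0,"hand": 35},{"wx": 0,"wy": 0,"wz": 0,"x": 0,"y": 0,"z": 0,"hand": 45},{"wx": 0,"wy": 0,"wz": 0,"x": 0,"y": 0,"z": 0,"hand": 60},{"wx": 0,"wy": 0,"wz": 0,"x": 0,"y": 0,"z": 0,"hand": 80},{"wx": 0,"wy": 0,"wz": 0,"x": 0,"y": 0,"z": 0,"hand": 90}]'

```text
t: 20.42
eef_pos: [0.4578, -0.3557, 0.0789]
tcp_rot: [-0.603, 0.798, -0.002, 0.001]
force: [0.5, -0.5, -0.2]
finger_gap: 0.0519
```

Call:
jog_arm --series '[{"wx": 0,"wy": 0,"wz": 0,"x": 0,"y": 0,"z": 0,"hand": 90},{"wx": 0,"wy": 0,"wz": 0,"x": 0,"y": 0,"z": -0.5,"hand": 90},{"wx": 0,"wy": 0,"wz": 0,"x": 0,"y": 0,"z": -2,"hand": 90},{"wx": 0,"wy": 0,"wz": 0,"x": 0,"y": 0,"z": -4,"hand": 90},{"wx": 0,"wy": 0,"wz": 0,"x": 0,"y": 0,"z": -7,"hand": 90}]'

```text
t: 20.83
eef_pos: [0.4559, -0.3547, 0.1477]
tcp_rot: [-0.603, 0.798, -0.0, -0.0]
force: [0.3, -0.5, 0.3]
finger_gap: 0.0778
```

Call:
jog_arm --series '[{"wx": 0,"wy": 0,"wz": 0,"x": 0,"y": 0,"z": -3,"hand": 90},{"wx": 0,"wy": 0,"wz": 0,"x": 0,"y": 0,"z": -6,"hand": 90},{"wx": 0,"wy": 0,"wz": 0,"x": 0,"y": 0,"z": -9,"hand": 90},{"wx": 0,"wy": 0,"wz": 0,"x": 0,"y": 0,"z": -11,"hand": 90},{"wx": 0,"wy": 0,"wz": 0,"x": 0,"y": 0,"z": -11,"hand": 90}]'

```text
t: 21.25
eef_pos: [0.4588, -0.3564, 0.2646]
tcp_rot: [-0.603, 0.798, -0.006, 0.002]
force: [0.4, 0.0, 0.2]
finger_gap: 0.0788
```

```bash
python3 - <<'E'
from h import *
d=grab('wrist','w13.png');s=grab('side','s8.png');t=grab('top','t6.png')
st=manip.get_state();print(st['t'],st['eef_pos'],st['force'])
im=cv2.imread('pics/w13.png');c=im[0:300,170:490].copy()
o=np.array([.4548,-.3548,0]);u=np.array([np.cos(np.radians(-105.8)),np.sin(np.radians(-105.8)),0]);v=np.array([-u[1],u[0],0])
for z,x0,x1,y in [(.114,-.02,.02,.013),(.072,-.042,.072,.011)]:
    P=[proj(d,o+u*a+v*b+[0,0,z])-[170,0] for a,b in [(x0,-y),(x1,-y),(x1,y),(x0,y)]]
    cv2.polylines(c,[np.int32(P)],True,(0,255,0),1)
cv2.imwrite('pics/c20.png',cv2.resize(c,None,fx=2,fy=2))
im=cv2.imread('pics/t6.png');cv2.imwrite('pics/c21.png',cv2.resize(im[180:330,165:485],None,fx=2.4,fy=2.4))
E
```

```text
21.4 [ 0.45664185 -0.35491759  0.25863809] [-0.1176852  -0.04037731 -0.54846149]
```

View pics/c20.png

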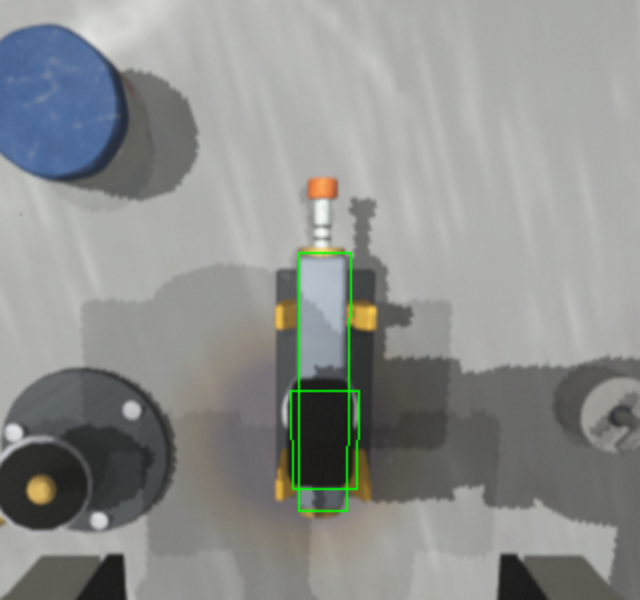

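View pics/c21.png

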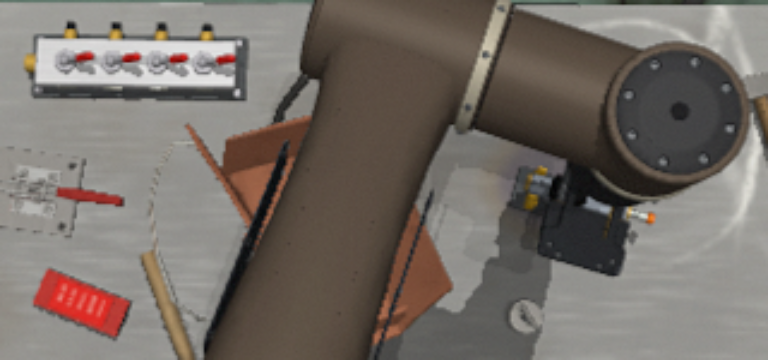

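```bash
python3 - <<'E'
from h import *
d=load('w10');im=cv2.imread('pics/w10.png');x0,y0,k=250,60,4
c=cv2.resize(im[y0:y0+140+70,x0:x0+190],None,fx=k,fy=k*0.7+0 if 0 else k,interpolation=cv2.INTER_CUBIC)[:,:]
TCP=np.array([.5668,-.3672,.1252]);a=ax()
m=TCP-.0645*a
x=np.cross(a,[0,1,0]);x/=np.linalg.norm(x);y=np.cross(a,x)
f=lambda p:tuple(int(v) for v in (proj(d,p)-[x0,y0]+.5)*k)
def circ(o,r,col): cv2.polylines(c,[np.int32([f(o+r*(np.cos(t)*x+np.sin(t)*y)) for t in np.linspace(0,2*np.pi,60)])],True,col,1)
circ(m,.021,(255,0,255));circ(m,.018,(0,255,0));circ(m+.036*a,.018,(0,255,0))
cv2.imwrite('pics/c22.png',c[250:840]);print(c.shape)
E
```

```text
(840, 760, 3)
```

View pics/c22.png

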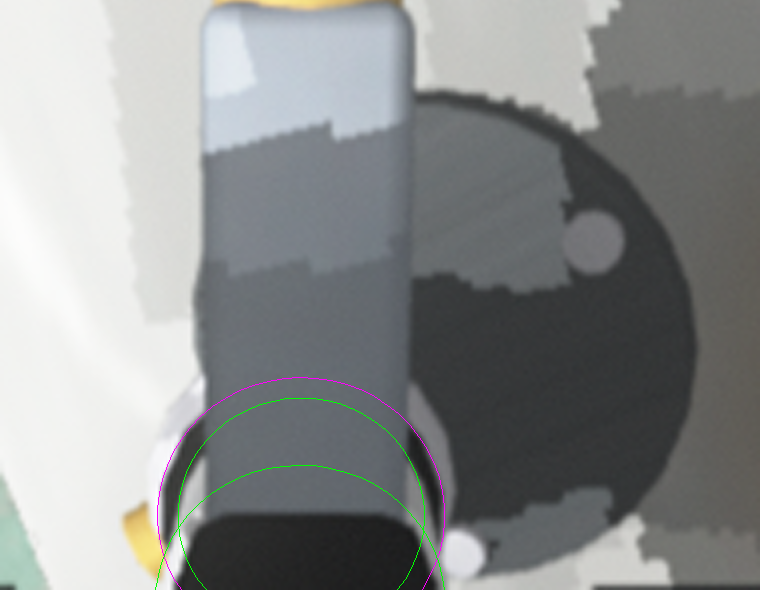

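```bash
python3 -c "
from h import *
print(manip.sign_off())"
```

```text
the job is handed in; nothing more can be done
None
```

I shut off all four toggles, pressed the gauge home on the valve, and laid it back in its cradle with the rod out. The job was handed in at about 21 s, and `sign_off` reports no verdict.

- **Toggles:** the first drag left them only about 0.8 rad over, too close to the 0.75 rad limit. A second, lower pass folded them to about 1.1 rad, as seen from above.
- **Press:** along the valve's axis the stem's push stayed level at about 9 N. The force then rose as the seal squeezed and jumped to about 22 N at the solid stop. I eased to about 17 N and held there for roughly 0.9 s.
- **Alignment:** the wrist picture showed the seal concentric with the gauge's bell. The side view suggested it was about 2 mm off centre, still inside the 6 mm limit.
- **Finish:** the last pictures show the gauge back on its original outline in the cradle notches. The rod is about 20 mm out, and the gripper is open and clear above it. The jar and the steel plug look upright and where they were.

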